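Clamp the pipe end to the test stand

TASK

Swing the blue hinged half of the clamp ring shut around the two pipe flanges until you feel that it has pushed the loose copper pipe end fully home against the fixed half, pressing it there firmly for a moment but never hard. Then swing the red-handled latch lever all the way round to its stop so that the ring stays clamped tight, and leave the disc, bushing and spanner alone.

Things in the scene. Friction and masses are not known exactly. Their poses are not given: they have to be found in the camera images.
- fixture: Test stand fixed to the bench: grey base plate 125 x 185 x 12 mm, upright aluminium pipe stub (flange 64 mm across) and behind it (+x) the fixed steel half of a clamp ring (top at 65 mm) with two brass seat pads facing the flanges. Origin: on the pipe axis at bench height, z up, x from the blue half's side to the fixed half's side; the ring hinge is on +y, the latch on -y.
- stub_top (a point): Centre of the top face of the fixed lower flange, 54 mm above the bench, on the pipe axis.
- pipe_end: Loose copper pipe end, 0.5 kg: flange 64 mm across and 6 mm thick, pipe 40 mm across, 52 mm tall in all, standing on the fixed stub's flange, a few mm out of line. Origin: centre of its underside; z up.
- ring (a joint): Blue swinging half of the clamp ring (44 to 66 mm above the bench), upright hinge. Radians, grows as it opens (clockwise seen from above), up to 2.0. With the pipe end seated it reads -0.06 to +0.06, since the brass seat pads are set differently every time: only the contact tells. Friction keeps it where it is left. The latch roller may jam if it is left over 0.03 rad short of the seat.
- ring_grip (a point): Black upright grip post on the blue half, 12 mm across, from 64 to 108 mm above the bench, 15 mm ball on top (to 116 mm). The point is on its axis 94 mm above the bench, 90 mm from the hinge. Swinging freely takes 1 N here, pushing the pipe along 2 to 4 N; once home the force rises steeply: press with 8 to 12 N, which loads the pipe about 1.7 times as much; over 40 N on the pipe damages it.
- ring_hinge (a point): Point on the ring's upright hinge axis, 94 mm above the bench, 52 mm from the pipe axis.
- lever (a joint): Latch lever on an upright pivot on the fixed half. Radians: 0 fully open, grows clockwise seen from above, stop at 2.1 (latched). A roller under its short arm rounds the end of the blue half's ear and presses on a spring pad there. Friction holds the lever where it is left; it takes about 7 N at the grip to move, up to 13 N near the stop.
- lever_grip (a point): Red upright grip post of the lever, 13 mm across, from 73 to 107 mm above the bench with a 16 mm ball on top (to 117 mm). The point lies on its axis 94 mm above the bench, 65 mm from the pivot axis.
- lever_pivot (a point): Point on the lever's upright pivot axis, 94 mm above the bench.
- disc_blank: Bystander: steel disc 73 mm across, 19 mm high, lying behind the stand. Origin: centre of underside.
- bushing: Bystander: pale turned bushing, 36 mm across, 46 mm tall, standing to the left of the stand. Origin: centre of underside.
- spanner: Bystander: open-ended spanner, 178 mm long, 6 mm thick, lying in front of the stand. Origin: its centre, underside.
There are look-alikes about, which are no part of the job. What is meant by the pipe_end is not black, and is the smaller of those in its own colour.

How it is judged:
On the way:
1. the blue half is shut and presses the pipe end home with more than 8 N while the lever is still open (value of joint ring below 0.1 rad and value of joint lever below 0.7 rad and contact force between ring and pipe_end above 8 N), for 0.1 s.
At the end, for the whole second after the job is handed in: The lever stands at its stop (within 0.1 rad), the ring is shut (joint below 0.09 rad) and presses on the pipe end with more than 3 N, and the pipe end stands upright on the stub within 6 mm of its axis, at rest (value of joint lever above 2 rad and value of joint ring below 0.09 rad and contact force between ring and pipe_end above 3 N and horizontal distance between pipe_end and stub_top below 0.006 m and angle between pipe_end's own z axis and vertical below 0.05 rad and linear speed of pipe_end below 0.01 m/s); the robot touches nothing.
It fails at once if the ring presses on the pipe flange with more than 40 N (contact force between ring and pipe_end above 40 N).
It fails at once if the pipe end is tipped or pushed off the stub (angle between pipe_end's own z axis and vertical above 0.3 rad or horizontal distance between pipe_end and stub_top above 0.03 m).
It fails at once if the disc, the bushing or the spanner is moved by more than 3 cm (distance of any of disc_blank, bushing, spanner from where it was at the start of the episode above 0.03 m).
It also fails if it takes over 69 s, if anything falls off the work surface, if the arm or the gripper's body presses on something with over 40 N, if the wrist force passes 120 N, or if a joint passes its speed limit or range.

ROBOT

A 6-joint arm with a two-finger parallel gripper is mounted at the origin on a cart in front of the work surface, level with it; the furniture and walls round the work are solid. World frame = base frame: x ahead of the robot, y to its left, z up, the work surface at z = 0. Lengths are in m, angles in rad, forces in N, time in s.
With the tool pointing down it reaches from about 0.25 to 0.725 m from the base axis. Payload 4 kg.
Tool frame: the origin (TCP) lies where the fingers leave the gripper's body, on its centre line; the fingertips stand 73 mm ahead of it and the grasp point (between the pads) lies 54 mm ahead of it (bot.tips_ahead is the z of the fingertips in the tool frame, in m); z points along the fingers, y is the direction in which the jaws open and shut (so a half turn about z gives the same grasp; the last joint's range is limited). The gripper opens to 85 mm and grips with 20 to 120 N. Pads are 22 mm wide; open, the fingers measure 114 mm over their backs; the gripper's body (76 mm by 85 mm) begins 54 mm behind the grasp point. The pads swing forward as they close: fully open they stand 13 mm farther back than shut.
Start: joints at [-1.163, 0.241, 0.005, 1.335, 0, 1.571], TCP at [0.198, -0.459, 0.304] pointing down, gripper open.
Joint ranges: [-2.72, 2.72], [-1.05, 1.87], [-1.09, 1.28], [-1.99, 2.15], [-1.42, 1.44], [-3.14, 3.14]. Speed limits (rad/s): [2.79, 2.79, 3.14, 3.14, 3.14, 3.14].

INTERFACE

Orientations are given as a unit quaternion [x, y, z, w].
In Python, from workcell import readout, camera, get_calibration, order, bot gives the robot as it stands.
- The arm moves only by the tool send_rows, never from a script. Its argument "moves" is a list of rows, each a list of 3 entries, a list of its own where there are three numbers: the shift along the tool's x, y, z in mm, then the turn, a rotation vector about the tool's x, y, z in rad, then the finger opening in mm, from 0 to 85.4. In form: [[[dx, dy, dz], [ax, ay, az], grip], ...]. A call has 1 to 12 rows; each row is the pose to reach, as a shift and turn from the pose measured when the call began, along the tool's axes at that moment; what a row does not reach only later rows make up. A row lasts 1/12 s, in which the tool goes at most 41.7 mm and 7.16 degrees, less where a joint would pass 70% of its speed; a pose out of reach is approached as far as the arm can. A call with a gripper value outside its range is refused whole. The fingers move at their own pace and stop on an object; the grip force is fixed at half the most. Time passes only in rows, so rows that repeat a pose let the fingers close. It gives the time, the measured TCP pose, the force and the opening at its end, in the units of the state.
- readout.get_obs(): the state, without advancing time (a new reading comes with each control period).
- camera(name): name is "scene" or "top"; returns the picture (384x512x3 uint8, red, green, blue); there is no depth.
- get_calibration(name): a dict with "fx", "fy", "cx", "cy" (pixels), "R" (3x3) and "t" (3): a world point X has camera coordinates R X + t. Camera axes: x right, y down, z forward; pixel columns grow to the right and rows downward; lengths in m; the calibration is good to about 2 mm. A picture is of the moment at which its call begins. get_calibration takes no time and is no camera call.
- order.job_done(): hands the job in, once; it reports no verdict.
The state is a dict: "clock": time; "joint_pos": joint angles; "joint_vel": joint speeds; "tau": joint torques, N m; "eef_pos": TCP position; "tool_rot": TCP orientation; "ft_force": force on the tool from outside, world axes, zero at the start; "ft_torque": the same for the moment, N m; "grip_width": finger opening in m.
Only numpy, scipy, OpenCV 4.12 (cv2) and the standard library are available. Lean on these libraries where they do the work, as an engineer would, in place of code of your own. Each camera call takes 0.05 s, during which the arm holds its last target. There are 200 camera calls.

## Working session

There is one attempt and no reset: what is moved stays moved. The work goes in short steps, Python scripts to look and compute and a tool call to move; the robot and the scene stay as the last step left them, time stands still between calls to the robot, and variables do not carry over. Pictures are saved under pics/ and viewed, about 8 in all and at most 12, crops included, and the job is handed in when it is done.

Besides the shell and the picture viewer there is one more tool, called after "Emit:" as name(argument=value, ...), one argument or row to a line, values as JSON. send_rows: Moves the arm, as the interface text tells. Its arguments: {"type":"object","properties":{"moves":{"type":"array","items":{"type":"array"}}},"required":["moves"]}

```bash
mkdir -p pics; python3 - <<'E'
from workcell import readout, camera, get_calibration
import cv2,numpy as np
for n in("scene","top"):
    im=camera(n); cv2.imwrite(f"pics/{n}0.png",im[:,:,::-1]); c=get_calibration(n)
    print(n,{k:np.round(v,3).tolist() for k,v in c.items()})
a=cv2.imread("pics/scene0.png");b=cv2.imread("pics/top0.png")
cv2.imwrite("pics/s0b.png",cv2.resize(a,(800,600)));cv2.imwrite("pics/t0b.png",cv2.resize(b,(800,600)))
print(readout.get_obs())
E
```

```text
scene {'fx': 361.446, 'fy': 361.446, 'cx': 260.88, 'cy': 188.396, 'R': [[-0.737, -0.676, 0.009], [-0.519, 0.556, -0.649], [0.434, -0.483, -0.761]], 't': [0.465, 0.315, 0.682]}
top {'fx': 380.043, 'fy': 380.043, 'cx': 254.052, 'cy': 189.979, 'R': [[0.029, -0.999, 0.037], [-0.985, -0.034, -0.171], [0.172, -0.031, -0.985]], 't': [0.018, 0.586, 0.946]}
{'clock': 0.1, 'joint_pos': array([-1.16299541e+00,  2.41372672e-01,  3.87880439e-03,  1.33520409e+00,
       -1.41930859e-05,  1.57083022e+00]), 'joint_vel': array([ 0.00064025, -0.00195862,  0.00427511,  0.00016407, -0.00199426,
       -0.00196489]), 'tau': array([-2.26155630e-04, -3.73137796e+01,  2.53010166e+01,  1.08386268e-02,
       -1.33585363e-05,  1.12439199e-06]), 'eef_pos': array([ 0.1981262 , -0.45861335,  0.30309193]), 'tool_rot': array([ 9.79287211e-01,  2.02473836e-01, -1.99496258e-04, -9.29677536e-04]), 'ft_force': array([-0.36927706, -0.17349709,  0.30311129]), 'ft_torque': array([-0.01540655, -0.02632699,  0.02780426]), 'grip_width': 0.08518190014611628}
```

View pics/s0b.png

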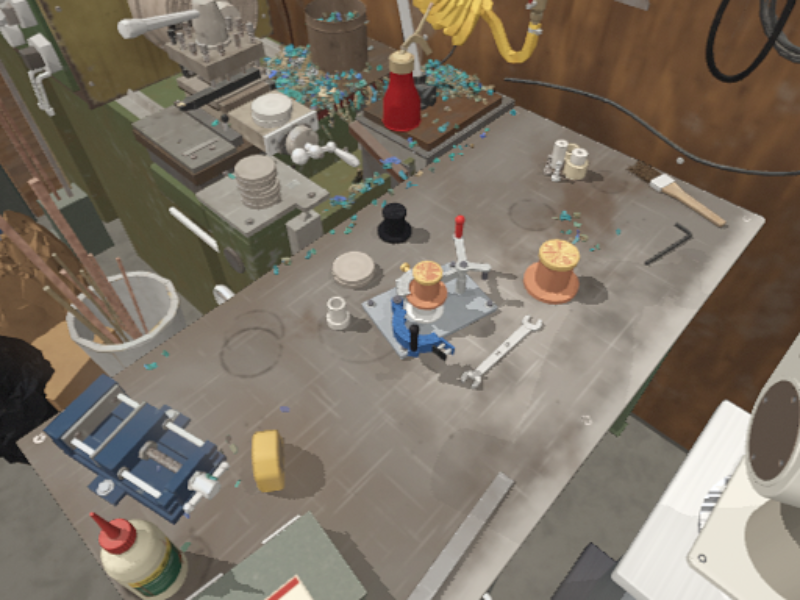

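View pics/t0b.png

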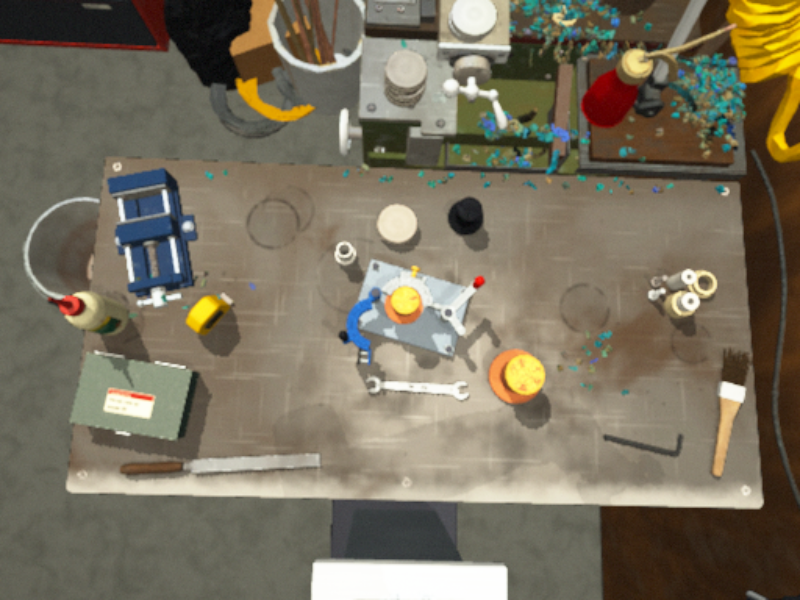

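The scene picture shows three candidates for pipe_end: the small copper one on the stand at (427,283), a larger copper one at (552,270) and a black one at (395,222). I choose the small copper one on the stub. In the top view the stand is at about (410,305), the black grip of the blue half at about (345,337), and the red lever grip at about (479,281). Next is a close crop of both views.

```bash
python3 - <<'E'
import cv2,numpy as np
a=cv2.imread("pics/scene0.png")[130:235,225:325];b=cv2.imread("pics/top0.png")[160:240,210:316]
a=cv2.resize(a,None,fx=4,fy=5.5*4/5.5,interpolation=cv2.INTER_CUBIC);b=cv2.resize(b,None,fx=4,fy=4,interpolation=cv2.INTER_CUBIC)
H=max(a.shape[0],b.shape[0]);f=lambda x:np.vstack([x,np.zeros((H-x.shape[0],x.shape[1],3),np.uint8)])
o=np.hstack([f(a)[:,:376],f(b)]);print(o.shape);cv2.imwrite("pics/c.png",o)
E
```

```text
(420, 800, 3)
```

View pics/c.png

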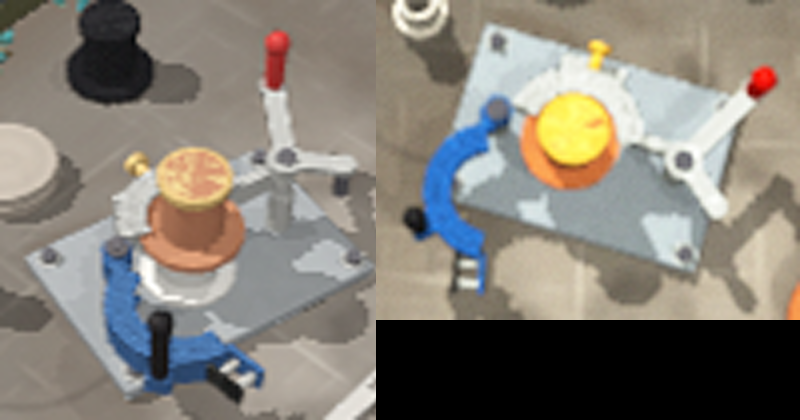

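The crop confirms the choice: the small copper pipe end sits on the stand's stub. In full-picture pixels (scene / top):

| Point | Scene | Top |
|---|---|---|
| Red ball | (294.5,140.5) | (306.7,180.2) |
| Black ball | (265,210) | (219.2,214.7) |
| Hinge cap | (254,191) | (240,188) |
| Pivot bolt | (297,169) | (287,200) |

```bash
cat > h.py <<'E'
import cv2,numpy as np
from workcell import get_calibration
C={n:get_calibration(n) for n in("scene","top")}
K=lambda c:np.array([[c["fx"],0,c["cx"]],[0,c["fy"],c["cy"]],[0,0,1]])
P={n:K(c)@np.c_[c["R"],c["t"]] for n,c in C.items()}
def tri(s,t):
    X=cv2.triangulatePoints(P["scene"],P["top"],np.array(s,float),np.array(t,float)).ravel();X=X[:3]/X[3]
    e=[np.linalg.norm((lambda q:q[:2]/q[2])(P[n]@np.r_[X,1])-p) for n,p in(("scene",s),("top",t))]
    return X,np.round(e,1)
def plane(n,p,z):
    c=C[n];R=np.array(c["R"]);o=-R.T@c["t"];d=R.T@np.linalg.inv(K(c))@[*p,1];return o+d*(z-o[2])/d[2]
E
python3 - <<'E'
from h import *
np.set_printoptions(precision=4,suppress=True)
for n in("scene","top"):
    im=cv2.imread(f"pics/{n}0.png").astype(int);m=(im[...,2]>130)&(im[...,1]<50)&(im[...,0]<60)
    y,x=np.nonzero(m);k=(x>280)&(x<320)&(y>130)&(y<200);print(n,"red",x[k].mean(),x[k].min(),x[k].max(),y[k].min(),y[k].max(),k.sum())
pts=dict(red=((294.5,140.5),(306.7,180.2),.109),black=((265,210.2),(219.2,214.7),.1085),hinge=((254.2,191.2),(240.2,187.7),.068),piv=((297.2,169),(287,200),.075))
for k,(s,t,z) in pts.items():
    X,e=tri(s,t);print(k,X,e,"planes",plane("scene",s,z)[:2],plane("top",t,z)[:2])
cr=[(489,24),(745,97),(697,271),(454,205)]
c=[plane("top",((x-376)/4+210,y/4+160),.012)[:2] for x,y in cr];print(np.array(c))
print([np.linalg.norm(c[i]-c[(i+1)%4]) for i in range(4)])
m=np.mean(c,0);ey=(c[0]-c[1]+c[3]-c[2]);ey/=np.linalg.norm(ey);print("centre",m,"ey",ey,"yaw",np.arctan2(-ey[0],ey[1]))
s=((194/4)+225,178/4+130);t=((575-376)/4+210,130/4+160);print("pipe top",tri(s,t),plane("top",t,.106))
E
```

```text
scene red 293.5625 292 296 141 151 32
top red 306.0344827586207 303 309 177 183 29
red [ 0.6037 -0.0924  0.1083] [0.1 0.1] planes [ 0.603  -0.0918] [ 0.6037 -0.0922]
black [0.5105 0.1208 0.1098] [0.1 0. ] planes [0.511 0.12 ] [0.5107 0.1209]
hinge [0.5865 0.0727 0.0682] [0.1 0.1] planes [0.587  0.0727] [0.5863 0.0725]
piv [ 0.5569 -0.0486  0.0723] [0.5 0.4] planes [ 0.5544 -0.0469] [ 0.5574 -0.0478]
[[ 0.6567  0.0803]
 [ 0.6119 -0.0968]
 [ 0.4919 -0.0652]
 [ 0.531   0.0993]]
[np.float64(0.1826115924613602), np.float64(0.12412249766889956), np.float64(0.16911112509134812), np.float64(0.1270936239893297)]
centre [0.5729 0.0044] ey [0.2386 0.9711] yaw -0.24091881295890072
pipe top (array([0.5707, 0.0235, 0.0988]), array([0.2, 0.1])) [0.5692 0.0237 0.106 ]
```

Checks hold: hinge to grip is 89.9 mm (90), pivot to lever grip 64 mm (65), hinge to pipe axis about 52 mm (52), and the heights agree. I'll push with closed fingers, using the finger-back face normal to the swing, and start outside the black post.

```bash
cat >> h.py <<'E'
from workcell import readout,bot
from scipy.spatial.transform import Rotation as Ro
Hn=np.array([.5865,.0727]);Pv=np.array([.5569,-.0486])
def rows(wps,grip=0):
    """wps: (x,y,z,phi deg of tool x)"""
    o=readout.get_obs();p=o["eef_pos"];R=Ro.from_quat(o["tool_rot"])
    for x,y,z,f in wps:
        T=Ro.from_matrix(np.c_[[np.cos(np.radians(f)),np.sin(np.radians(f)),0],[np.sin(np.radians(f)),-np.cos(np.radians(f)),0],[0,0,-1]])
        d=R.inv().apply(np.array([x,y,z])-p)*1000;w=(R.inv()*T).as_rotvec()
        print([np.round(d,1).tolist(),np.round(w,3).tolist(),grip])
def arc(c,r,a,off,z,sgn,ysgn):
    """push waypoint: post at angle a (deg) about c, pusher centre off mm behind; sgn +1 ccw push"""
    a_=np.radians(a);u=np.array([np.cos(a_),np.sin(a_)]);t=sgn*np.array([-u[1],u[0]])
    q=c+r*u-off*t;f=np.degrees(np.arctan2(*(ysgn*t)[::-1]))+90
    return [*q,z,f]
E
python3 - <<'E'
from h import *
print(bot.tips_ahead)
w=arc(Hn,.09,147.7,.037,.153,1,1);print(w)
v=w.copy();v[2]=.25;rows([v,w])
E
```

```text
0.0726
[np.float64(0.5301974719374565), np.float64(0.15206639927429305), 0.153, np.float64(-32.300000000000026)]
[[547.0, -428.8, 53.9], [-0.002, 0.001, 0.972], 0]
[[547.0, -428.6, 150.9], [-0.002, 0.001, 0.972], 0]
```

Emit:
send_rows(
  moves=[
    [[547,-429,54],[0,0,0.97],0],
    [[547,-429,54],[0,0,0.97],0],
    [[547,-429,54],[0,0,0.97],0],
    [[547,-429,54],[0,0,0.97],0],
    [[547,-429,54],[0,0,0.97],0],
    [[547,-429,54],[0,0,0.97],0],
    [[547,-429,54],[0,0,0.97],0],
    [[547,-429,54],[0,0,0.97],0],
    [[547,-429,54],[0,0,0.97],0],
    [[547,-429,54],[0,0,0.97],0],
    [[547,-429,54],[0,0,0.97],0],
    [[547,-429,54],[0,0,0.97],0],
  ],
)

```text
clock: 1.1
eef_pos: [0.3426, -0.1882, 0.2699]
tool_rot: [0.966, -0.257, 0.003, -0.016]
ft_force: [-0.3, -0.4, 0.5]
grip_width: 0.0005
```

```bash
python3 - <<'E'
from h import *
w=arc(Hn,.09,147.7,.037,.153,1,1)
v=w.copy();v[2]=.25;rows([v,w])
E
```

```text
[[-6.5, -387.7, 32.2], [-0.032, 0.003, 0.043], 0]
[[-6.2, -384.6, 129.1], [-0.032, 0.003, 0.043], 0]
```

Emit:
send_rows(
  moves=[
    [[-6,-388,32],[-0.03,0,0.04],0],
    [[-6,-388,32],[-0.03,0,0.04],0],
    [[-6,-388,32],[-0.03,0,0.04],0],
    [[-6,-388,32],[-0.03,0,0.04],0],
    [[-6,-388,32],[-0.03,0,0.04],0],
    [[-6,-388,32],[-0.03,0,0.04],0],
    [[-6,-388,32],[-0.03,0,0.04],0],
    [[-6,-388,32],[-0.03,0,0.04],0],
    [[-6,-388,32],[-0.03,0,0.04],0],
    [[-6,-388,32],[-0.03,0,0.04],0],
    [[-6,-388,32],[-0.03,0,0.04],0],
    [[-6,-388,32],[-0.03,0,0.04],0],
  ],
)

```text
clock: 2.1
eef_pos: [0.3402, -0.1853, 0.2551]
tool_rot: [0.967, -0.256, 0.002, -0.017]
ft_force: [0.3, 0.1, -1.4]
grip_width: 0.0001
```

```bash
python3 - <<'E'
from h import *
w=arc(Hn,.09,147.7,.037,.153,1,1)
v=w.copy();v[2]=.25;rows([v,w])
E
```

```text
[[-1.8, -386.8, 18.0], [-0.033, 0.005, 0.046], 0]
[[-1.4, -383.6, 114.9], [-0.033, 0.005, 0.046], 0]
```

```bash
python3 - <<'E'
from h import *
o=readout.get_obs();print(o["joint_pos"].round(3),o["joint_vel"].round(3),o["ft_torque"],o["tau"].round(1))
cv2.imwrite("pics/s1.png",cv2.resize(cv2.cvtColor(__import__("workcell").camera("scene"),4),(800,600)))
E
```

```text
[-0.519  0.052 -0.351  1.172  0.033  3.141] [-0.     0.001 -0.018 -0.021 -0.     0.002] [-0.06375797  0.05520994 -0.0377299 ] [ -0.  -26.6  24.    0.1   0.1   0. ]
```

View pics/s1.png

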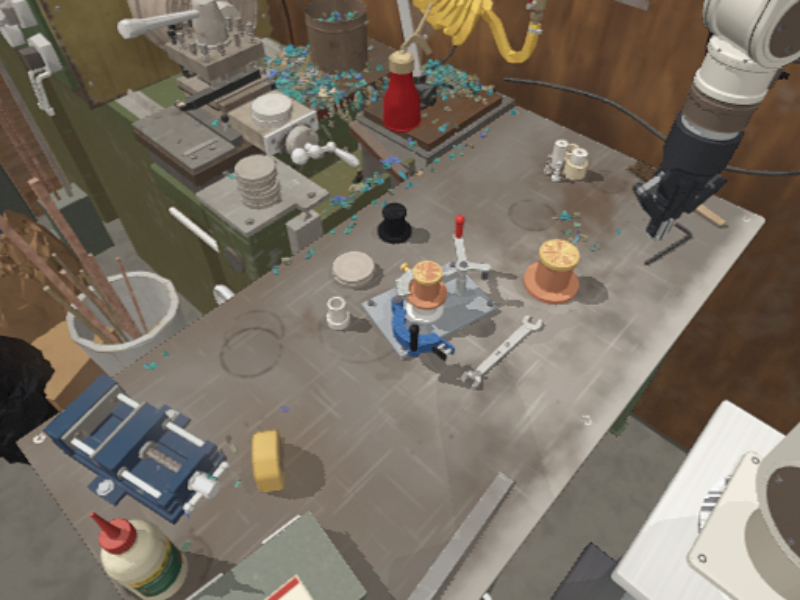

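The picture shows the arm at the right of the bench, touching nothing. Joint 6 has reached its limit, so I'll turn the tool the other way round and push with the opposite finger back.

Emit:
send_rows(
  moves=[
    [[0,0,0],[0,0,-0.12],0],
    [[0,0,0],[0,0,-0.24],0],
    [[0,0,0],[0,0,-0.36],0],
    [[0,-30,5],[0,0,-0.48],0],
    [[0,-60,5],[0,0,-0.6],0],
    [[0,-90,5],[0,0,-0.72],0],
    [[0,-120,5],[0,0,-0.84],0],
    [[0,-150,5],[0,0,-0.96],0],
    [[0,-180,5],[0,0,-1.08],0],
    [[0,-210,5],[0,0,-1.2],0],
    [[0,-240,5],[0,0,-1.32],0],
    [[0,-270,5],[0,0,-1.44],0],
  ],
)

```text
clock: 3.15
eef_pos: [0.4743, 0.0509, 0.259]
tool_rot: [0.894, 0.448, 0.013, -0.011]
ft_force: [-0.1, -0.1, -0.1]
grip_width: -0.0006
```

```bash
python3 - <<'E'
from h import *
print(readout.get_obs()["joint_pos"].round(2))
w=arc(Hn,.09,147.7,.037,.153,1,-1);print(w)
v=w.copy();v[2]=.25;rows([v,w])
E
```

```text
[ 0.09  0.21 -0.15  1.19  0.03  2.31]
[np.float64(0.5301974719374565), np.float64(0.15206639927429305), 0.153, np.float64(147.7)]
[[114.1, -15.7, 12.9], [0.021, -0.032, -1.649], 0]
[[111.0, -14.9, 109.8], [0.021, -0.032, -1.649], 0]
```

Emit:
send_rows(
  moves=[
    [[20,0,5],[0,0,-0.12],0],
    [[50,-5,10],[0,0,-0.24],0],
    [[80,-10,13],[0.01,-0.01,-0.36],0],
    [[114,-16,13],[0.01,-0.01,-0.48],0],
    [[114,-16,13],[0.01,-0.01,-0.6],0],
    [[114,-16,13],[0.02,-0.02,-0.72],0],
    [[114,-16,13],[0.02,-0.03,-0.84],0],
    [[114,-16,13],[0.02,-0.03,-0.96],0],
    [[114,-16,13],[0.02,-0.03,-1.08],0],
    [[114,-16,13],[0.02,-0.03,-1.2],0],
    [[114,-16,13],[0.02,-0.03,-1.32],0],
    [[114,-16,13],[0.02,-0.03,-1.44],0],
  ],
)

```text
clock: 4.15
eef_pos: [0.5299, 0.1522, 0.2497]
tool_rot: [0.374, 0.927, 0.0, -0.002]
ft_force: [-0.5, 0.2, -0.8]
grip_width: 0.0004
```

```bash
python3 - <<'E'
from h import *
print(readout.get_obs()["joint_pos"].round(2))
w=arc(Hn,.09,147.7,.037,.153,1,-1)
v=w.copy();v[2]=.2;rows([v,w])
E
```

```text
[0.28 0.37 0.04 1.25 0.   1.05]
[[-0.5, 0.2, 49.7], [-0.001, -0.004, -0.203], 0]
[[-0.7, 0.2, 96.7], [-0.001, -0.004, -0.203], 0]
```

Emit:
send_rows(
  moves=[
    [[0,0,30],[0,0,-0.1],0],
    [[0,0,60],[0,0,-0.2],0],
    [[0,0,85],[0,0,-0.2],0],
    [[0,0,97],[0,0,-0.2],0],
    [[0,0,97],[0,0,-0.2],0],
    [[0,0,97],[0,0,-0.2],0],
  ],
)

```text
clock: 4.65
eef_pos: [0.5292, 0.1524, 0.1521]
tool_rot: [0.28, 0.96, -0.0, -0.003]
ft_force: [-0.2, 0.5, 0.2]
grip_width: -0.0001
```

```bash
python3 - <<'E'
from h import *
rows([arc(Hn,.09,a,.022,.153,1,-1) for a in np.arange(140,196,5)])
E
```

```text
[[-4.8, -2.8, -1.0], [-0.002, -0.005, 0.132], 0]
[[-2.2, -10.5, -0.9], [-0.002, -0.005, 0.044], 0]
[[-0.3, -18.3, -0.9], [-0.001, -0.005, -0.043], 0]
[[1.0, -26.3, -0.9], [-0.001, -0.005, -0.13], 0]
[[1.5, -34.4, -0.9], [-0.001, -0.005, -0.218], 0]
[[1.3, -42.5, -0.9], [-0.001, -0.006, -0.305], 0]
[[0.5, -50.5, -0.9], [-0.001, -0.006, -0.392], 0]
[[-1.1, -58.4, -0.9], [-0.0, -0.006, -0.479], 0]
[[-3.4, -66.2, -0.9], [-0.0, -0.006, -0.567], 0]
[[-6.3, -73.7, -0.9], [0.0, -0.006, -0.654], 0]
[[-9.9, -81.0, -0.9], [0.0, -0.006, -0.741], 0]
[[-14.1, -87.9, -0.9], [0.001, -0.006, -0.828], 0]
```

Emit:
send_rows(
  moves=[
    [[0,-6,-1],[0,0,0],0],
    [[0,-12,-1],[0,0,0],0],
    [[0,-18,-1],[0,0,-0.04],0],
    [[1,-23,-1],[0,0,-0.09],0],
    [[1,-28,-1],[0,0,-0.15],0],
    [[1,-34,-1],[0,0,-0.22],0],
    [[1,-40,-1],[0,0,-0.28],0],
    [[1,-46,-1],[0,0,-0.34],0],
    [[0,-52,-1],[0,0,-0.41],0],
    [[-1,-58,-1],[0,0,-0.48],0],
    [[-3,-65,-1],[0,0,-0.55],0],
    [[-4,-68,-1],[0,0,-0.59],0],
  ],
)

```text
clock: 5.65
eef_pos: [0.4964, 0.0921, 0.1548]
tool_rot: [-0.013, 1.0, 0.001, -0.001]
ft_force: [0.3, 1.7, 0.5]
grip_width: 0.0001
```

```bash
python3 - <<'E'
from h import *
from workcell import camera
o=readout.get_obs();print(o["ft_force"])
d=o["eef_pos"][:2]-Hn;print(np.linalg.norm(d),np.degrees(np.arctan2(d[1],d[0])))
rows([arc(Hn,.09,a,.022,.153,1,-1) for a in np.arange(186,220,3)])
a=camera("scene");b=camera("top")
a=cv2.resize(a[130:235,225:325],None,fx=4,fy=4,interpolation=2)[:,:376];b=cv2.resize(b[150:255,210:316],None,fx=4,fy=4,interpolation=2)
cv2.imwrite("pics/c2.png",np.hstack([a,b])[:,:,::-1])
E
```

```text
[0.30498432 1.65031476 0.45383655]
0.09219255687317272 167.8331588444795
[[1.9, -6.9, 1.8], [0.002, -0.002, -0.079], 0]
[[2.5, -11.7, 1.8], [0.002, -0.002, -0.131], 0]
[[2.9, -16.6, 1.7], [0.002, -0.002, -0.184], 0]
[[3.1, -21.4, 1.7], [0.003, -0.002, -0.236], 0]
[[2.9, -26.3, 1.7], [0.003, -0.002, -0.288], 0]
[[2.6, -31.1, 1.7], [0.003, -0.002, -0.341], 0]
[[2.0, -35.9, 1.7], [0.003, -0.002, -0.393], 0]
[[1.1, -40.7, 1.7], [0.003, -0.002, -0.446], 0]
[[-0.0, -45.4, 1.7], [0.003, -0.002, -0.498], 0]
[[-1.4, -50.1, 1.7], [0.003, -0.002, -0.55], 0]
[[-3.0, -54.6, 1.6], [0.003, -0.002, -0.603], 0]
[[-4.8, -59.1, 1.6], [0.003, -0.002, -0.655], 0]
```

View pics/c2.png

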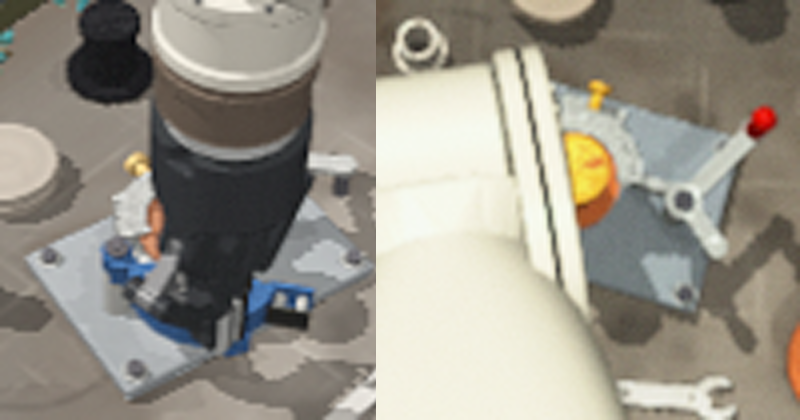

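The picture shows the closed fingers against the post and the ring swung partly shut, with the ear now at crop (290,300). The push force reads 1.7 N. I continue in small steps.

Emit:
send_rows(
  moves=[
    [[2,-5,2],[0,0,-0.05],0],
    [[2,-8,2],[0,0,-0.1],0],
    [[3,-12,2],[0,0,-0.13],0],
    [[3,-15,2],[0,0,-0.16],0],
    [[3,-18,2],[0,0,-0.2],0],
    [[3,-20,2],[0,0,-0.22],0],
    [[3,-20,2],[0,0,-0.22],0],
  ],
)

```text
clock: 6.33
eef_pos: [0.4941, 0.0718, 0.1533]
tool_rot: [-0.12, 0.993, 0.001, -0.001]
ft_force: [-0.7, -0.2, -0.4]
grip_width: -0.0
```

```bash
python3 - <<'E'
from h import *
print(readout.get_obs()["ft_force"])
rows([arc(Hn,.09,a,.022,.153,1,-1) for a in np.arange(194,220,2)])
E
```

```text
[-0.70562139 -0.22450261 -0.38704701]
[[0.1, 0.5, 0.3], [0.002, -0.001, -0.003], 0]
[[0.8, -2.6, 0.3], [0.002, -0.001, -0.038], 0]
[[1.4, -5.8, 0.3], [0.002, -0.001, -0.073], 0]
[[1.9, -9.0, 0.3], [0.002, -0.001, -0.108], 0]
[[2.3, -12.2, 0.3], [0.002, -0.001, -0.143], 0]
[[2.5, -15.5, 0.3], [0.002, -0.001, -0.178], 0]
[[2.7, -18.7, 0.3], [0.002, -0.001, -0.213], 0]
[[2.7, -21.9, 0.3], [0.002, -0.001, -0.248], 0]
[[2.6, -25.2, 0.3], [0.002, -0.001, -0.283], 0]
[[2.4, -28.4, 0.2], [0.002, -0.001, -0.317], 0]
[[2.1, -31.6, 0.2], [0.002, -0.001, -0.352], 0]
[[1.7, -34.8, 0.2], [0.002, -0.001, -0.387], 0]
[[1.1, -38.0, 0.2], [0.002, -0.001, -0.422], 0]
```

Emit:
send_rows(
  moves=[
    [[1,-2,0],[0,0,-0.03],0],
    [[1,-4,0],[0,0,-0.05],0],
    [[1,-6,0],[0,0,-0.08],0],
    [[2,-8,0],[0,0,-0.1],0],
    [[2,-10,0],[0,0,-0.12],0],
    [[2,-12,0],[0,0,-0.14],0],
    [[2,-13,0],[0,0,-0.15],0],
    [[2,-13,0],[0,0,-0.15],0],
  ],
)

```text
clock: 7.0
eef_pos: [0.4953, 0.0584, 0.1533]
tool_rot: [-0.194, 0.981, 0.001, -0.001]
ft_force: [-0.7, 1.0, 0.4]
grip_width: -0.0
```

```bash
python3 - <<'E'
from h import *
from workcell import camera
print(readout.get_obs()["ft_force"])
rows([arc(Hn,.09,a,.022,.153,1,-1) for a in np.arange(202,224,2)])
a=camera("scene");b=camera("top")
a=cv2.resize(a[150:235,235:335],None,fx=8,fy=7,interpolation=2)
cv2.imwrite("pics/c3.png",a[:,:,::-1])
E
```

```text
[-0.70239886  0.97984871  0.44447568]
[[0.0, 1.1, 0.3], [0.002, -0.001, 0.007], 0]
[[0.8, -2.1, 0.2], [0.002, -0.001, -0.028], 0]
[[1.4, -5.3, 0.2], [0.002, -0.001, -0.063], 0]
[[1.9, -8.4, 0.2], [0.002, -0.001, -0.098], 0]
[[2.3, -11.7, 0.2], [0.002, -0.001, -0.133], 0]
[[2.6, -14.9, 0.2], [0.002, -0.001, -0.168], 0]
[[2.8, -18.1, 0.2], [0.002, -0.001, -0.203], 0]
[[2.8, -21.3, 0.2], [0.002, -0.001, -0.237], 0]
[[2.8, -24.6, 0.2], [0.002, -0.001, -0.272], 0]
[[2.6, -27.8, 0.2], [0.002, -0.001, -0.307], 0]
[[2.4, -31.0, 0.2], [0.002, -0.001, -0.342], 0]
```

View pics/c3.png

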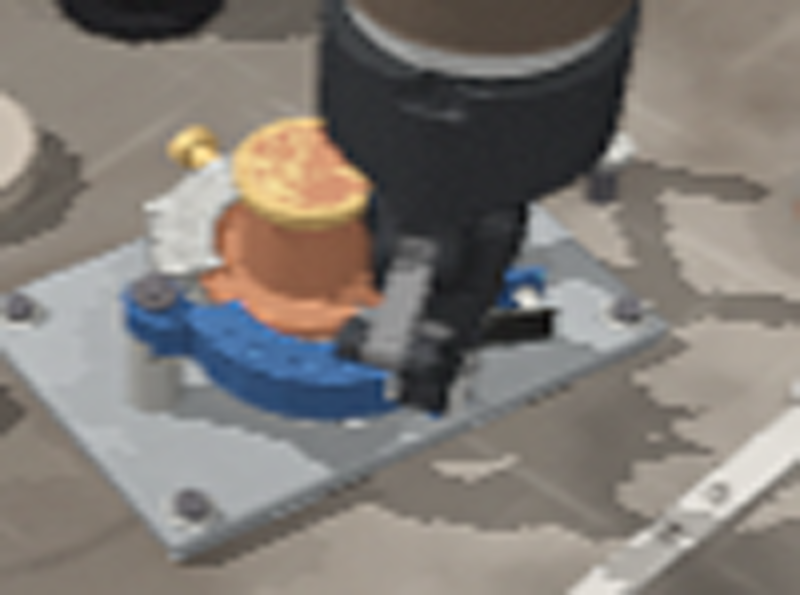

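The picture shows the blue half nearly round the copper flange, at crop (310,330). Force is about 1 N. From here I feel forward with small steps.

Emit:
send_rows(
  moves=[
    [[0,-1,0],[0,0,-0.01],0],
    [[1,-2,0],[0,0,-0.03],0],
    [[1,-3,0],[0,0,-0.04],0],
    [[1,-4,0],[0,0,-0.05],0],
    [[1,-4,0],[0,0,-0.05],0],
  ],
)

```text
clock: 7.52
eef_pos: [0.4959, 0.0542, 0.1532]
tool_rot: [-0.219, 0.976, 0.001, -0.001]
ft_force: [-0.8, 0.9, 0.5]
grip_width: -0.0001
```

Emit:
send_rows(
  moves=[
    [[0,-1,0],[0,0,-0.01],0],
    [[0,-2,0],[0,0,-0.02],0],
    [[0,-3,0],[0,0,-0.03],0],
    [[0,-3,0],[0,0,-0.03],0],
  ],
)

```text
clock: 7.85
eef_pos: [0.4972, 0.0513, 0.1531]
tool_rot: [-0.233, 0.972, 0.001, -0.001]
ft_force: [-0.1, 0.3, 0.2]
grip_width: 0.0002
```

Emit:
send_rows(
  moves=[
    [[0,-1,0],[0,0,-0.01],0],
    [[0,-2,0],[0,0,-0.02],0],
    [[0,-3,0],[0,0,-0.03],0],
    [[0,-3,0],[0,0,-0.03],0],
  ],
)

```text
clock: 8.18
eef_pos: [0.4986, 0.0484, 0.1531]
tool_rot: [-0.248, 0.969, 0.001, -0.001]
ft_force: [-1.0, 1.2, 0.2]
grip_width: 0.0001
```

Emit:
send_rows(
  moves=[
    [[0,-1,0],[0,0,-0.01],0],
    [[0,-2,0],[0,0,-0.02],0],
    [[0,-2,0],[0,0,-0.02],0],
  ],
)

```text
clock: 8.43
eef_pos: [0.4997, 0.0465, 0.1531]
tool_rot: [-0.258, 0.966, 0.001, -0.001]
ft_force: [-0.9, -0.3, 0.7]
grip_width: -0.0
```

```bash
python3 - <<'E'
from h import *
o=readout.get_obs();print(o["ft_force"])
# face contact: post angle if pusher offset 22
p=o["eef_pos"][:2]-Hn;r=np.linalg.norm(p);print(r,np.degrees(np.arctan2(p[1],p[0]))%360)
rows([arc(Hn,.09,a,.022,.153,1,-1) for a in np.arange(206,224,2)])
E
```

```text
[-0.8645803  -0.25335485  0.74043388]
0.09064842077950215 196.80442938113669
[[0.0, 7.5, 0.1], [0.001, -0.001, 0.068], 0]
[[0.9, 4.4, 0.1], [0.001, -0.001, 0.033], 0]
[[1.7, 1.3, 0.1], [0.001, -0.001, -0.002], 0]
[[2.5, -1.9, 0.1], [0.001, -0.001, -0.037], 0]
[[3.1, -5.0, 0.1], [0.001, -0.001, -0.071], 0]
[[3.5, -8.2, 0.1], [0.001, -0.001, -0.106], 0]
[[3.9, -11.4, 0.1], [0.001, -0.001, -0.141], 0]
[[4.2, -14.7, 0.1], [0.001, -0.001, -0.176], 0]
[[4.3, -17.9, 0.1], [0.001, -0.001, -0.211], 0]
```

Emit:
send_rows(
  moves=[
    [[1,-1,0],[0,0,-0.01],0],
    [[1,-2,0],[0,0,-0.02],0],
    [[2,-2,0],[0,0,-0.03],0],
  ],
)

```text
clock: 8.68
eef_pos: [0.4995, 0.0437, 0.1532]
tool_rot: [-0.273, 0.962, 0.0, -0.0]
ft_force: [0.8, -0.4, -0.4]
grip_width: 0.0001
```

Emit:
send_rows(
  moves=[
    [[0,-1,0],[0,0,-0.01],0],
    [[1,-2,0],[0,0,-0.02],0],
    [[1,-2,0],[0,0,-0.02],0],
  ],
)

```text
clock: 8.93
eef_pos: [0.4998, 0.0413, 0.1533]
tool_rot: [-0.283, 0.959, 0.0, 0.0]
ft_force: [-0.1, 0.4, 0.2]
grip_width: -0.0001
```

Emit:
send_rows(
  moves=[
    [[0,-1,0],[0,0,-0.01],0],
    [[1,-2,0],[0,0,-0.02],0],
    [[1,-2,0],[0,0,-0.02],0],
  ],
)

```text
clock: 9.18
eef_pos: [0.5002, 0.0389, 0.1534]
tool_rot: [-0.293, 0.956, 0.0, 0.0]
ft_force: [-0.4, 0.2, -0.9]
grip_width: 0.0
```

Emit:
send_rows(
  moves=[
    [[0,-1,0],[0,0,-0.01],0],
    [[0,-2,0],[0,0,-0.02],0],
    [[0,-2,0],[0,0,-0.02],0],
  ],
)

```text
clock: 9.43
eef_pos: [0.5012, 0.0369, 0.1533]
tool_rot: [-0.302, 0.953, 0.0, 0.0]
ft_force: [-0.2, -0.3, -0.6]
grip_width: 0.0001
```

Emit:
send_rows(
  moves=[
    [[0,-1,0],[0,0,-0.01],0],
    [[0,-2,0],[0,0,-0.02],0],
    [[0,-2,0],[0,0,-0.02],0],
  ],
)

```text
clock: 9.68
eef_pos: [0.5024, 0.0351, 0.1532]
tool_rot: [-0.312, 0.95, 0.0, -0.0]
ft_force: [-0.3, -0.2, -0.5]
grip_width: 0.0002
```

Emit:
send_rows(
  moves=[
    [[0,-1,0],[0,0,-0.01],0],
    [[0,-2,0],[0,0,-0.02],0],
    [[0,-2,0],[0,0,-0.02],0],
  ],
)

```text
clock: 9.93
eef_pos: [0.5037, 0.0333, 0.1532]
tool_rot: [-0.322, 0.947, -0.0, -0.0]
ft_force: [-0.9, 0.0, 0.2]
grip_width: 0.0002
```

```bash
python3 - <<'E'
from h import *
from workcell import camera
F=readout.get_obs()["ft_force"];print(F)
rows([arc(Hn,.09,a,.022,.153,1,-1) for a in np.arange(212,224,2)])
a=camera("scene")
a=cv2.resize(a[150:235,235:335],None,fx=8,fy=7,interpolation=2)
cv2.imwrite("pics/c4.png",a[:,:,::-1])
E
```

```text
[-0.94576567  0.04088555  0.1610436 ]
[[-2.2, 11.4, 0.2], [0.0, -0.0, 0.096], 0]
[[-1.2, 8.3, 0.2], [0.0, -0.0, 0.061], 0]
[[-0.3, 5.2, 0.2], [0.0, -0.0, 0.026], 0]
[[0.5, 2.0, 0.2], [0.0, -0.0, -0.008], 0]
[[1.2, -1.1, 0.2], [0.0, -0.0, -0.043], 0]
[[1.7, -4.3, 0.2], [0.0, -0.0, -0.078], 0]
```

View pics/c4.png

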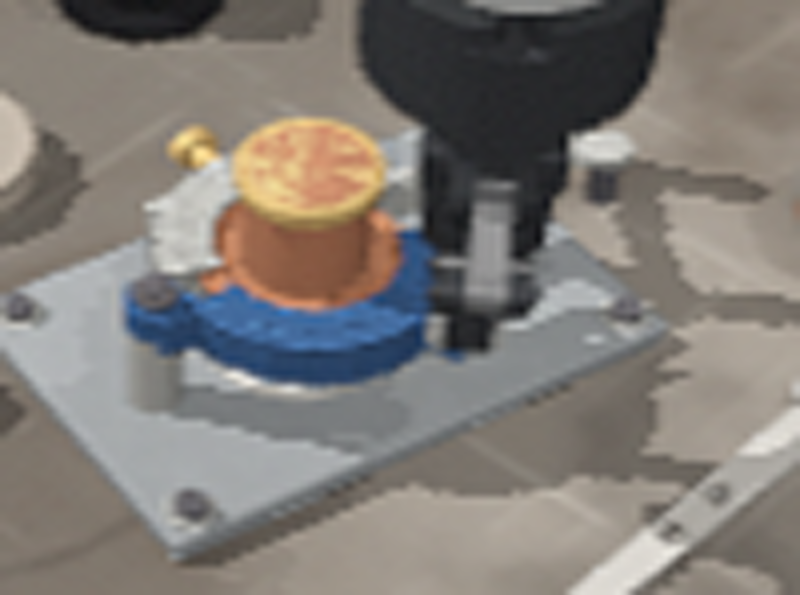

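The picture shows the blue half almost seated round the copper flange. I continue in steps of about 1 mm.

Emit:
send_rows(
  moves=[
    [[1,-1,0],[0,0,-0.02],0],
    [[1,-1.5,0],[0,0,-0.03],0],
    [[1,-1.5,0],[0,0,-0.03],0],
  ],
)

```text
clock: 10.23
eef_pos: [0.5041, 0.0315, 0.1533]
tool_rot: [-0.336, 0.942, -0.0, 0.0]
ft_force: [-0.2, 1.2, 0.2]
grip_width: 0.0
```

Emit:
send_rows(
  moves=[
    [[0,-1,0],[0,0,-0.01],0],
    [[0,-1.5,0],[0,0,-0.02],0],
    [[0,-1.5,0],[0,0,-0.02],0],
  ],
)

```text
clock: 10.48
eef_pos: [0.5049, 0.0302, 0.1532]
tool_rot: [-0.345, 0.938, -0.0, -0.0]
ft_force: [-0.9, -0.5, -0.2]
grip_width: -0.0001
```

Emit:
send_rows(
  moves=[
    [[0,-1,0],[0,0,-0.01],0],
    [[0,-1.5,0],[0,0,-0.02],0],
    [[0,-1.5,0],[0,0,-0.02],0],
  ],
)

```text
clock: 10.73
eef_pos: [0.5054, 0.029, 0.1531]
tool_rot: [-0.355, 0.935, 0.0, -0.001]
ft_force: [-2.0, 1.0, 2.3]
grip_width: -0.0
```

Emit:
send_rows(
  moves=[
    [[0,-1,0],[0,0,-0.01],0],
    [[0,-1.5,0],[0,0,-0.02],0],
    [[0,-1.5,0],[0,0,-0.02],0],
  ],
)

```text
clock: 10.98
eef_pos: [0.5062, 0.0278, 0.1531]
tool_rot: [-0.365, 0.931, 0.0, -0.001]
ft_force: [-3.2, -0.1, 1.4]
grip_width: -0.0002
```

Emit:
send_rows(
  moves=[
    [[0,-0.6,0],[0,0,-0.01],0],
    [[0,-1,0],[0,0,-0.01],0],
    [[0,-1,0],[0,0,-0.01],0],
  ],
)

```text
clock: 11.23
eef_pos: [0.5068, 0.027, 0.153]
tool_rot: [-0.369, 0.929, 0.0, -0.001]
ft_force: [-2.8, 0.5, 2.0]
grip_width: 0.0002
```

Emit:
send_rows(
  moves=[
    [[0,-0.6,0],[0,0,-0.01],0],
    [[0,-1,0],[0,0,-0.01],0],
    [[0,-1,0],[0,0,-0.01],0],
  ],
)

```text
clock: 11.48
eef_pos: [0.5075, 0.0261, 0.153]
tool_rot: [-0.374, 0.928, 0.0, -0.001]
ft_force: [-3.5, 0.1, 1.5]
grip_width: 0.0
```

Emit:
send_rows(
  moves=[
    [[0,-0.6,0],[0,0,-0.01],0],
    [[0,-1,0],[0,0,-0.01],0],
    [[0,-1,0],[0,0,-0.01],0],
  ],
)

```text
clock: 11.73
eef_pos: [0.5082, 0.0253, 0.1529]
tool_rot: [-0.378, 0.926, 0.0, -0.001]
ft_force: [-3.0, 0.4, 1.3]
grip_width: -0.0001
```

Emit:
send_rows(
  moves=[
    [[0,-0.6,0],[0,0,-0.01],0],
    [[0,-1,0],[0,0,-0.01],0],
    [[0,-1,0],[0,0,-0.01],0],
  ],
)

```text
clock: 11.98
eef_pos: [0.5089, 0.0245, 0.1528]
tool_rot: [-0.383, 0.924, 0.0, -0.001]
ft_force: [-3.6, 0.6, 0.9]
grip_width: -0.0003
```

Emit:
send_rows(
  moves=[
    [[0,-0.6,0],[0,0,-0.01],0],
    [[0,-1,0],[0,0,-0.01],0],
    [[0,-1,0],[0,0,-0.01],0],
  ],
)

```text
clock: 12.23
eef_pos: [0.5093, 0.0238, 0.1528]
tool_rot: [-0.388, 0.922, 0.0, -0.002]
ft_force: [-4.9, 1.4, 2.3]
grip_width: -0.0
```

```bash
python3 - <<'E'
from h import *
o=readout.get_obs();F=o["ft_force"];R=Ro.from_quat(o["tool_rot"])
print(F,R.inv().apply(F),R.apply([0,-1,0]))
d=o["eef_pos"][:2]-.022*0-Hn
q=o["eef_pos"][:2]+.022*R.apply([0,-1,0])[:2]-Hn;print("nominal post",np.linalg.norm(q),np.degrees(np.arctan2(q[1],q[0]))%360, "lateral",R.inv().apply([*q,0]))
E
```

```text
[-4.87097343  1.43090213  2.28797159] [ 2.39012904  4.48618363 -2.27378906] [ 0.71467149 -0.69945788 -0.00182783]
nominal post 0.08893378584649497 226.25440807381432 lateral [ 0.088928   -0.00099032  0.00022119]
```

Emit:
send_rows(
  moves=[
    [[0,-0.5,0],[0,0,-0.005],0],
    [[0,-0.5,0],[0,0,-0.005],0],
    [[0,-0.5,0],[0,0,-0.005],0],
  ],
)

```text
clock: 12.48
eef_pos: [0.5093, 0.0237, 0.1527]
tool_rot: [-0.39, 0.921, 0.001, -0.002]
ft_force: [-5.9, 0.9, 2.6]
grip_width: -0.0001
```

Emit:
send_rows(
  moves=[
    [[0,-0.7,0],[0,0,-0.005],0],
    [[0,-0.7,0],[0,0,-0.005],0],
    [[0,-0.7,0],[0,0,-0.005],0],
  ],
)

```text
clock: 12.73
eef_pos: [0.5094, 0.0234, 0.1527]
tool_rot: [-0.393, 0.92, 0.001, -0.002]
ft_force: [-6.1, 2.1, 3.2]
grip_width: 0.0
```

Emit:
send_rows(
  moves=[
    [[0,-1,0],[0,0,0],0],
    [[0,-1,0],[0,0,0],0],
    [[0,-1,0],[0,0,0],0],
  ],
)

```text
clock: 12.98
eef_pos: [0.5096, 0.0232, 0.1527]
tool_rot: [-0.393, 0.92, 0.002, -0.002]
ft_force: [-5.4, 1.5, 2.9]
grip_width: 0.0001
```

Emit:
send_rows(
  moves=[
    [[0,-1.3,0],[0,0,0],0],
    [[0,-1.3,0],[0,0,0],0],
    [[0,-1.3,0],[0,0,0],0],
  ],
)

```text
clock: 13.23
eef_pos: [0.5099, 0.0229, 0.1528]
tool_rot: [-0.393, 0.919, 0.003, -0.003]
ft_force: [-6.3, 3.6, 3.3]
grip_width: 0.0001
```

Emit:
send_rows(
  moves=[
    [[0,-1.7,0],[0,0,0],0],
    [[0,-1.7,0],[0,0,0],0],
    [[0,-1.7,0],[0,0,0],0],
  ],
)

```text
clock: 13.48
eef_pos: [0.5101, 0.0226, 0.1528]
tool_rot: [-0.394, 0.919, 0.004, -0.003]
ft_force: [-7.5, 3.8, 3.9]
grip_width: 0.0005
```

Emit:
send_rows(
  moves=[
    [[0,-1.9,0],[0,0,0],0],
    [[0,-1.9,0],[0,0,0],0],
    [[0,-1.9,0],[0,0,0],0],
  ],
)

```text
clock: 13.73
eef_pos: [0.5103, 0.0223, 0.1528]
tool_rot: [-0.394, 0.919, 0.006, -0.004]
ft_force: [-7.8, 4.2, 5.4]
grip_width: -0.0002
```

Emit:
send_rows(
  moves=[
    [[0,-2.4,0],[0,0,0],0],
    [[0,-2.4,0],[0,0,0],0],
    [[0,-2.4,0],[0,0,0],0],
  ],
)

```text
clock: 13.98
eef_pos: [0.5106, 0.022, 0.1528]
tool_rot: [-0.395, 0.919, 0.008, -0.005]
ft_force: [-8.7, 5.5, 5.2]
grip_width: 0.0003
```

Emit:
send_rows(
  moves=[
    [[0,-2.6,0],[0,0,0],0],
    [[0,-2.6,0],[0,0,0],0],
    [[0,-2.6,0],[0,0,0],0],
    [[0,-2.6,0],[0,0,0],0],
  ],
)

```text
clock: 14.32
eef_pos: [0.5108, 0.0217, 0.1529]
tool_rot: [-0.395, 0.918, 0.01, -0.006]
ft_force: [-9.4, 5.3, 7.1]
grip_width: -0.0002
```

Normal force is about 10.5 N with almost no further travel, so the pipe end is home. Now I back off and lift.

Emit:
send_rows(
  moves=[
    [[0,-2.4,0],[0,0,0],0],
    [[0,-2.4,0],[0,0,0],0],
    [[0,3,0],[0,0,0],0],
    [[0,10,0],[0,0,0],0],
    [[0,14,0],[0,0,0],0],
    [[0,14,-20],[0,0,0],0],
    [[0,14,-50],[0,0,0],0],
    [[0,14,-80],[0,0,0],0],
    [[0,14,-100],[0,0,0],0],
    [[0,14,-100],[0,0,0],0],
  ],
)

```text
clock: 15.15
eef_pos: [0.5056, 0.03, 0.2585]
tool_rot: [-0.395, 0.918, 0.008, -0.0]
ft_force: [0.7, 0.5, 0.8]
grip_width: 0.0001
```

```bash
python3 - <<'E'
from h import *
o=readout.get_obs();print(o["ft_force"],o["joint_pos"].round(2),o["eef_pos"])
d=np.array([.6037,-.0924])-Pv;a=np.degrees(np.arctan2(d[1],d[0]));print(np.linalg.norm(d),a)
w=arc(Pv,.0645,a,.038,.153,-1,-1);print(w)
v=w.copy();v[2]=.25;rows([v,w])
E
```

```text
[0.6887143  0.48496991 0.7960534 ] [ 0.05  0.28 -0.06  1.23  0.02 -0.76] [0.50564539 0.02997784 0.25847213]
0.0640989859514174 -43.10348169679067
[np.float64(0.629958878085051), np.float64(-0.06492943149511482), 0.153, np.float64(136.89651830320935)]
[[-16.5, -155.6, 6.2], [0.017, -0.007, 1.565], 0]
[[-15.9, -157.1, 103.2], [0.017, -0.007, 1.565], 0]
```

Emit:
send_rows(
  moves=[
    [[-3,-20,6],[0,0,0.12],0],
    [[-6,-40,6],[0,0,0.24],0],
    [[-8,-65,6],[0,0,0.36],0],
    [[-10,-90,6],[0,0,0.48],0],
    [[-12,-120,6],[0,0,0.6],0],
    [[-16,-156,6],[0,0,0.72],0],
    [[-16,-156,6],[0,0,0.84],0],
    [[-16,-156,6],[0,0,0.96],0],
    [[-16,-156,6],[0,0,1.08],0],
    [[-16,-156,6],[0,0,1.2],0],
    [[-16,-156,6],[0,0,1.32],0],
    [[-16,-156,6],[0,0,1.44],0],
  ],
)

```text
clock: 16.15
eef_pos: [0.6302, -0.0656, 0.2492]
tool_rot: [0.311, 0.95, 0.006, -0.005]
ft_force: [-0.4, 0.3, 0.3]
grip_width: -0.0002
```

```bash
python3 - <<'E'
from h import *
from workcell import camera
print(readout.get_obs()["joint_pos"].round(2))
w=arc(Pv,.0645,-43,.038,.153,-1,-1);v=w.copy();v[2]=.25;rows([v,w])
a=camera("scene")
cv2.imwrite("pics/c5.png",cv2.resize(a[130:235,225:325],None,fx=6,fy=5.7,interpolation=2)[:,:,::-1])
E
```

```text
[-0.11  0.54  0.31  1.35  0.01  0.52]
[[0.7, 0.5, -0.8], [0.007, -0.014, 0.117], 0]
[[-0.7, -0.2, 96.2], [0.007, -0.014, 0.117], 0]
```

View pics/c5.png

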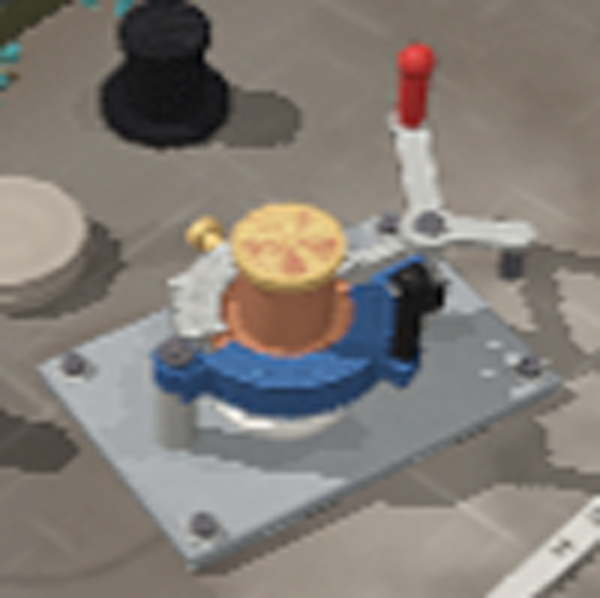

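The picture shows the blue half shut round the flange, with the pipe end upright and the lever still open (red ball at crop (416,60)). I descend behind the lever grip.

Emit:
send_rows(
  moves=[
    [[0,0,30],[0,0,0.12],0],
    [[0,0,60],[0,-0.01,0.12],0],
    [[0,0,85],[0,-0.01,0.12],0],
    [[0,0,96],[0,-0.01,0.12],0],
    [[0,0,96],[0,-0.01,0.12],0],
  ],
)

```text
clock: 16.62
eef_pos: [0.6274, -0.0639, 0.1494]
tool_rot: [0.369, 0.93, 0.003, -0.004]
ft_force: [-0.2, -0.3, -0.2]
grip_width: 0.0001
```

```bash
python3 - <<'E'
from h import *
print(readout.get_obs()["ft_force"])
rows([arc(Pv,.0645,a,.022,.153,-1,-1) for a in np.arange(-43,-100,-5)])
E
```

```text
[-0.2066277  -0.25533493 -0.18981494]
[[-2.5, -14.9, -3.7], [0.002, -0.01, -0.004], 0]
[[-4.2, -20.6, -3.7], [0.002, -0.01, 0.083], 0]
[[-5.4, -26.4, -3.8], [0.001, -0.01, 0.17], 0]
[[-6.1, -32.3, -3.8], [0.001, -0.01, 0.257], 0]
[[-6.3, -38.3, -3.8], [0.0, -0.011, 0.345], 0]
[[-5.9, -44.2, -3.8], [-0.0, -0.011, 0.432], 0]
[[-5.0, -50.1, -3.8], [-0.001, -0.011, 0.519], 0]
[[-3.6, -55.9, -3.8], [-0.001, -0.011, 0.606], 0]
[[-1.8, -61.5, -3.8], [-0.002, -0.011, 0.694], 0]
[[0.6, -67.0, -3.8], [-0.002, -0.011, 0.781], 0]
[[3.4, -72.2, -3.7], [-0.003, -0.01, 0.868], 0]
[[6.7, -77.1, -3.7], [-0.003, -0.01, 0.955], 0]
```

Emit:
send_rows(
  moves=[
    [[-1,-7,-4],[0,-0.01,0],0],
    [[-2,-12,-4],[0,-0.01,0],0],
    [[-3,-16,-4],[0,-0.01,0.02],0],
    [[-4,-21,-4],[0,-0.01,0.08],0],
    [[-5,-26,-4],[0,-0.01,0.17],0],
    [[-6,-32,-4],[0,-0.01,0.26],0],
    [[-6,-38,-4],[0,-0.01,0.34],0],
    [[-6,-44,-4],[0,-0.01,0.43],0],
    [[-5,-50,-4],[0,-0.01,0.52],0],
    [[-4,-56,-4],[0,-0.01,0.61],0],
    [[-2,-62,-4],[0,-0.01,0.69],0],
    [[-2,-62,-4],[0,-0.01,0.69],0],
  ],
)

```text
clock: 17.62
eef_pos: [0.5881, -0.1103, 0.1557]
tool_rot: [0.662, 0.749, 0.002, 0.001]
ft_force: [2.3, 2.9, 0.1]
grip_width: 0.0001
```

```bash
cat >> h.py <<'E'
def post(c,s=-1,off=.022):
    o=readout.get_obs();R=Ro.from_quat(o["tool_rot"]);n=R.apply([0,s,0])
    q=o["eef_pos"][:2]+off*n[:2]-c;print("r",np.linalg.norm(q).round(4),"ang",np.degrees(np.arctan2(q[1],q[0])).round(1),"lat/norm",R.inv().apply([*q,0])[:2].round(4),"F tool",R.inv().apply(o["ft_force"]).round(1))
E
python3 - <<'E'
from h import *
post(Pv)
rows([arc(Pv,.0645,a,.022,.153,-1,-1) for a in np.arange(-83,-143,-5)])
E
```

```text
r 0.065 ang -81.7 lat/norm [-0.065   0.0015] F tool [ 2.6  2.7 -0. ]
[[0.5, -1.5, 2.7], [0.005, -0.001, 0.0], 0]
[[-1.2, -7.2, 2.6], [0.005, -0.001, 0.088], 0]
[[-2.3, -13.0, 2.6], [0.005, -0.002, 0.175], 0]
[[-3.0, -18.9, 2.6], [0.005, -0.002, 0.262], 0]
[[-3.1, -24.9, 2.5], [0.005, -0.002, 0.349], 0]
[[-2.7, -30.8, 2.5], [0.005, -0.002, 0.437], 0]
[[-1.8, -36.7, 2.5], [0.005, -0.002, 0.524], 0]
[[-0.4, -42.5, 2.4], [0.005, -0.003, 0.611], 0]
[[1.5, -48.1, 2.4], [0.005, -0.003, 0.699], 0]
[[3.9, -53.5, 2.4], [0.005, -0.003, 0.786], 0]
[[6.7, -58.8, 2.4], [0.005, -0.003, 0.873], 0]
[[10.0, -63.7, 2.3], [0.004, -0.004, 0.96], 0]
```

Emit:
send_rows(
  moves=[
    [[0,-4,2.5],[0,0,0.03],0],
    [[-1,-9,2.5],[0,0,0.1],0],
    [[-2,-14,2.5],[0,0,0.19],0],
    [[-3,-20,2.5],[0,0,0.27],0],
    [[-3,-25,2.5],[0,0,0.35],0],
    [[-3,-31,2.5],[0,0,0.44],0],
    [[-2,-37,2.5],[0,0,0.52],0],
    [[0,-42,2.5],[0,0,0.61],0],
    [[1,-46,2.5],[0,0,0.67],0],
    [[1,-48,2.5],[0,0,0.7],0],
  ],
)

```text
clock: 18.45
eef_pos: [0.5435, -0.1163, 0.1558]
tool_rot: [0.88, 0.475, 0.007, 0.004]
ft_force: [7.0, -0.3, -3.1]
grip_width: -0.0004
```

```bash
python3 - <<'E'
from h import *
post(Pv)
rows([arc(Pv,.0645,a,.022,.153,-1,-1) for a in np.arange(-124,-172,-4)])
E
```

```text
r 0.064 ang -119.7 lat/norm [-0.0639  0.004 ] F tool [3.5 6.  3.2]
[[-0.9, -4.8, 2.8], [0.013, -0.008, 0.012], 0]
[[-2.2, -9.4, 2.7], [0.012, -0.009, 0.082], 0]
[[-3.2, -14.0, 2.6], [0.012, -0.009, 0.152], 0]
[[-3.9, -18.7, 2.6], [0.012, -0.01, 0.222], 0]
[[-4.2, -23.5, 2.5], [0.011, -0.01, 0.291], 0]
[[-4.2, -28.2, 2.4], [0.011, -0.01, 0.361], 0]
[[-3.9, -33.0, 2.4], [0.011, -0.011, 0.431], 0]
[[-3.2, -37.7, 2.3], [0.01, -0.011, 0.501], 0]
[[-2.3, -42.3, 2.3], [0.01, -0.012, 0.571], 0]
[[-1.0, -46.9, 2.2], [0.01, -0.012, 0.641], 0]
[[0.6, -51.4, 2.2], [0.009, -0.012, 0.71], 0]
[[2.6, -55.7, 2.1], [0.009, -0.013, 0.78], 0]
```

Emit:
send_rows(
  moves=[
    [[-1,-4,2.7],[0.01,0,0.01],0],
    [[-2,-8,2.7],[0.01,0,0.05],0],
    [[-3,-12,2.7],[0.01,-0.01,0.11],0],
    [[-3.5,-16,2.6],[0.01,-0.01,0.18],0],
    [[-4,-20,2.6],[0.01,-0.01,0.24],0],
    [[-4,-24,2.5],[0.01,-0.01,0.3],0],
    [[-4,-28,2.4],[0.01,-0.01,0.36],0],
    [[-4,-32,2.4],[0.01,-0.01,0.42],0],
    [[-3.5,-36,2.3],[0.01,-0.01,0.48],0],
    [[-3,-38,2.3],[0.01,-0.01,0.51],0],
  ],
)

```text
clock: 19.28
eef_pos: [0.5144, -0.1024, 0.156]
tool_rot: [0.972, 0.235, 0.005, 0.007]
ft_force: [9.3, -15.0, -7.9]
grip_width: 0.0001
```

```bash
python3 - <<'E'
from h import *
post(Pv)
rows([arc(Pv,.0645,a,.022,.153,-1,-1) for a in np.arange(-150,-176,-3)])
E
```

```text
r 0.0627 ang -146.9 lat/norm [-0.0624  0.0065] F tool [ 1.3 17.5  8.2]
[[-1.0, -3.3, 3.0], [0.015, -0.007, -0.05], 0]
[[-2.2, -6.7, 2.9], [0.015, -0.007, 0.002], 0]
[[-3.2, -10.1, 2.8], [0.015, -0.007, 0.055], 0]
[[-4.1, -13.5, 2.8], [0.015, -0.008, 0.107], 0]
[[-4.8, -17.0, 2.7], [0.015, -0.008, 0.159], 0]
[[-5.3, -20.6, 2.7], [0.014, -0.009, 0.212], 0]
[[-5.6, -24.1, 2.6], [0.014, -0.009, 0.264], 0]
[[-5.8, -27.7, 2.6], [0.014, -0.009, 0.316], 0]
[[-5.7, -31.2, 2.5], [0.014, -0.01, 0.369], 0]
```

Emit:
send_rows(
  moves=[
    [[-0.5,-2,2],[0.01,0,0],0],
    [[-0.5,-2,2],[0.01,0,0],0],
  ],
)

```text
clock: 19.45
eef_pos: [0.515, -0.103, 0.1563]
tool_rot: [0.972, 0.233, 0.007, 0.004]
ft_force: [3.2, -6.2, 0.7]
grip_width: -0.0
```

```bash
python3 - <<'E'
from h import *
from workcell import camera
post(Pv)
a=camera("scene");b=camera("top")
a=cv2.resize(a[130:235,225:325],None,fx=4,fy=4,interpolation=2)[:,:376];b=cv2.resize(b[150:255,210:316],None,fx=4,fy=4,interpolation=2)
cv2.imwrite("pics/c6.png",np.hstack([a,b])[:,:,::-1])
E
```

```text
r 0.0625 ang -146.2 lat/norm [-0.062   0.0074] F tool [ 0.   7.  -0.7]
```

View pics/c6.png

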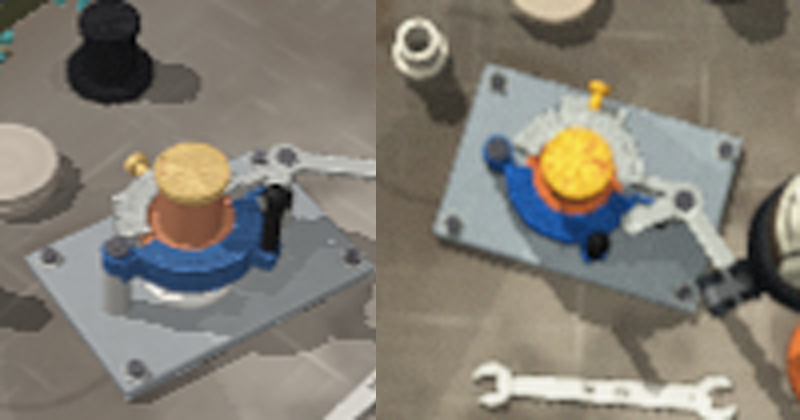

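The picture shows the ring shut and the roller at the ear (crop (640,215)). The lever points to about -145°, roughly 17° short of the stop. I continue slowly.

Emit:
send_rows(
  moves=[
    [[-1,-3,2],[0.01,0,-0.03],0],
    [[-2,-5,2],[0.01,0,-0.01],0],
    [[-2.5,-7,2],[0.01,0,0.02],0],
    [[-3,-9,2],[0.01,0,0.04],0],
    [[-3.5,-11,2],[0.01,0,0.07],0],
  ],
)

```text
clock: 19.97
eef_pos: [0.5131, -0.1019, 0.1569]
tool_rot: [0.98, 0.197, 0.011, 0.01]
ft_force: [15.3, -26.8, -12.3]
grip_width: 0.0
```

```bash
python3 - <<'E'
from h import *
post(Pv)
rows([arc(Pv,.0645,a,.022,.153,-1,-1) for a in np.arange(-152,-176,-3)])
E
```

```text
r 0.0618 ang -147.7 lat/norm [-0.061   0.0103] F tool [ 3.6 30.3 13. ]
[[-1.3, -4.5, 3.8], [0.024, -0.017, -0.093], 0]
[[-2.6, -7.8, 3.7], [0.024, -0.017, -0.041], 0]
[[-3.8, -11.2, 3.6], [0.023, -0.018, 0.012], 0]
[[-4.9, -14.6, 3.5], [0.023, -0.018, 0.064], 0]
[[-5.7, -18.0, 3.4], [0.022, -0.019, 0.116], 0]
[[-6.4, -21.5, 3.3], [0.022, -0.02, 0.169], 0]
[[-6.8, -25.1, 3.2], [0.021, -0.02, 0.221], 0]
[[-7.1, -28.6, 3.1], [0.021, -0.021, 0.274], 0]
```

Normal force is 30 N and the lever isn't moving. I stop, back off and look.

Emit:
send_rows(
  moves=[
    [[0,4,0],[0,0,0],0],
    [[0,12,0],[0,0,0],0],
    [[0,25,0],[0,0,0],0],
    [[0,40,-20],[0,0,0],0],
    [[0,60,-60],[0,0,0],0],
    [[0,80,-100],[0,0,0],0],
    [[0,110,-120],[0,0,0],0],
    [[0,110,-120],[0,0,0],0],
    [[0,110,-120],[0,0,0],0],
  ],
)

```text
clock: 20.72
eef_pos: [0.5534, -0.2034, 0.2815]
tool_rot: [0.981, 0.196, 0.013, 0.011]
ft_force: [-0.2, 0.1, -1.3]
grip_width: 0.0003
```

```bash
python3 - <<'E'
from h import *
from workcell import camera
a=camera("scene");b=camera("top")
cv2.imwrite("pics/scene7.png",a[:,:,::-1]);cv2.imwrite("pics/top7.png",b[:,:,::-1])
for n,i in(("s",a.astype(int)),("t",b.astype(int))):
    m=(i[...,0]>120)&(i[...,1]<55)&(i[...,2]<65);y,x=np.nonzero(m);k=(x>250)&(x<350)&(y>130)&(y<260);print(n,x[k].mean(),y[k].mean(),x[k].min(),x[k].max(),y[k].min(),y[k].max(),k.sum())
a=cv2.resize(a[130:235,255:355],None,fx=4,fy=4,interpolation=2)[:,:376];b=cv2.resize(b[150:255,210:316],None,fx=4,fy=4,interpolation=2)
cv2.imwrite("pics/c7.png",np.hstack([a,b])[:,:,::-1])
E
```

```text
s 323.875 167.025 322 327 161 172 40
t 302.64285714285717 219.64285714285714 300 305 217 222 28
```

View pics/c7.png

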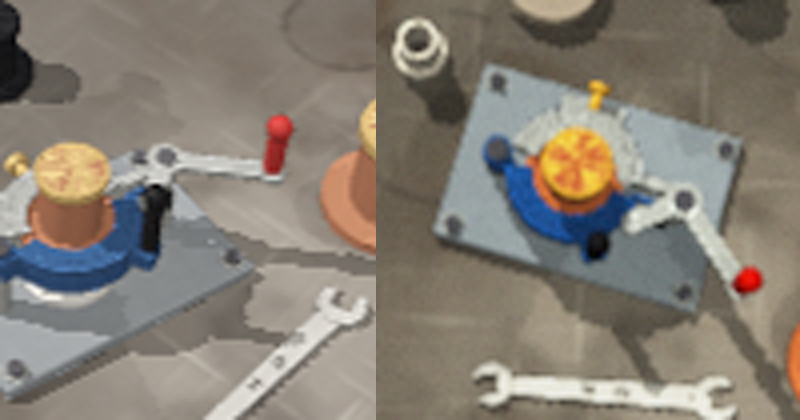

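```bash
python3 - <<'E'
from h import *
np.set_printoptions(precision=4,suppress=True)
X,e=tri((325,161.7),(303,220.2));print("red",X,e,plane("top",(303,220.2),.109)); d=X[:2]-Pv;print("lever",np.linalg.norm(d),np.degrees(np.arctan2(d[1],d[0])))
d=plane("top",(303,220.2),.109)[:2]-Pv;print(np.linalg.norm(d),np.degrees(np.arctan2(d[1],d[0])))
s=(157/4+255,193/4+130);t=(221/4+210,245/4+150)
X,e=tri(s,t);print("black",X,e);d=X[:2]-Hn;print(np.linalg.norm(d),np.degrees(np.arctan2(d[1],d[0]))%360)
for n in("7",):
    t=((578-376)/4+210,163/4+150);s=(72/4+255,168/4+130);print("pipe",tri(s,t),plane("top",t,.106))
E
```

```text
red [ 0.5036 -0.0838  0.1083] [0.1 0.1] [ 0.5038 -0.0836  0.109 ]
lever 0.0638743327838746 -146.5216669699351
0.06358246883409605 -146.6054415791236
black [0.5223 0.0092 0.1109] [0.1 0.1]
0.09035716989175098 224.691306416933
pipe (array([0.5742, 0.0219, 0.1036]), array([0.1, 0.1])) [0.5736 0.0219 0.106 ]
```

The lever reads about -146.5°, or 1.81 rad of travel, so it is short of the stop. The ring probably sits slightly short of its seat and the roller is jamming. To mend it, I'll swing the lever back below 0.6 rad, press the ring home again more firmly, then latch.

```bash
python3 - <<'E'
from h import *
w=arc(Pv,.0645,-146.5,.038,.153,1,1);v=w.copy();v[2]=.25;rows([v,w])
E
```

```text
[[-7.0, -164.5, 24.7], [0.022, -0.014, -0.189], 0]
[[-8.5, -166.5, 121.7], [0.022, -0.014, -0.189], 0]
```

Emit:
send_rows(
  moves=[
    [[-1,-35,5],[0,0,-0.05],0],
    [[-3,-70,10],[0.01,-0.01,-0.1],0],
    [[-5,-105,15],[0.02,-0.01,-0.19],0],
    [[-6,-140,20],[0.02,-0.01,-0.19],0],
    [[-8,-166,25],[0.02,-0.01,-0.19],0],
    [[-8,-166,25],[0.02,-0.01,-0.19],0],
    [[-8,-166,50],[0.02,-0.01,-0.19],0],
    [[-8,-166,80],[0.02,-0.01,-0.19],0],
    [[-8,-166,110],[0.02,-0.01,-0.19],0],
    [[-8,-166,121],[0.02,-0.01,-0.19],0],
    [[-8,-166,121],[0.02,-0.01,-0.19],0],
  ],
)

```text
clock: 21.73
eef_pos: [0.4788, -0.0519, 0.1491]
tool_rot: [0.957, 0.289, -0.003, -0.002]
ft_force: [-1.0, -0.1, -0.2]
grip_width: -0.0001
```

```bash
python3 - <<'E'
from h import *
post(Pv,1)
rows([arc(Pv,.0645,a,.022,.153,1,1) for a in np.arange(-142,-65,6)])
E
```

```text
r 0.0694 ang -161.8 lat/norm [-0.0669 -0.0185] F tool [-0.9 -0.5  0.2]
[[0.9, 23.5, -4.0], [-0.005, 0.005, -0.076], 0]
[[-0.6, 30.5, -4.0], [-0.005, 0.004, -0.181], 0]
[[-1.2, 37.6, -4.1], [-0.005, 0.004, -0.286], 0]
[[-1.2, 44.7, -4.1], [-0.006, 0.004, -0.391], 0]
[[-0.4, 51.8, -4.1], [-0.006, 0.003, -0.495], 0]
[[1.2, 58.7, -4.2], [-0.006, 0.003, -0.6], 0]
[[3.5, 65.5, -4.2], [-0.006, 0.003, -0.705], 0]
[[6.4, 72.0, -4.3], [-0.006, 0.003, -0.809], 0]
[[10.1, 78.1, -4.3], [-0.006, 0.002, -0.914], 0]
[[14.3, 83.9, -4.3], [-0.007, 0.002, -1.019], 0]
[[19.1, 89.1, -4.4], [-0.007, 0.002, -1.124], 0]
[[24.5, 93.8, -4.4], [-0.007, 0.001, -1.228], 0]
[[30.3, 98.0, -4.5], [-0.007, 0.001, -1.333], 0]
```

Emit:
send_rows(
  moves=[
    [[0,12,-4],[0,0,0],0],
    [[0,20,-4],[0,0,-0.05],0],
    [[0,28,-4],[0,0,-0.14],0],
    [[-1,36,-4],[0,0,-0.26],0],
    [[-1,45,-4],[0,0,-0.39],0],
    [[0,52,-4],[0,0,-0.5],0],
    [[1,59,-4],[0,0,-0.6],0],
    [[4,66,-4],[0,0,-0.71],0],
    [[6,72,-4],[0,0,-0.81],0],
    [[10,78,-4],[0,0,-0.91],0],
    [[14,84,-4],[0,0,-1.02],0],
    [[19,89,-4],[0,0,-1.12],0],
  ],
)

```text
clock: 22.73
eef_pos: [0.542, -0.1178, 0.1533]
tool_rot: [0.656, 0.755, -0.005, -0.004]
ft_force: [-6.4, -5.3, 2.8]
grip_width: 0.0002
```

```bash
python3 - <<'E'
from h import *
post(Pv,1)
rows([arc(Pv,.0645,a,.022,.153,1,1) for a in np.arange(-80,-55,6)])
E
```

```text
r 0.0665 ang -84.1 lat/norm [-0.0664 -0.0024] F tool [-4.4 -7.1 -2.7]
[[1.2, 4.7, 0.3], [-0.012, 0.0, -0.035], 0]
[[-0.5, 11.6, 0.2], [-0.012, -0.0, -0.14], 0]
[[-1.5, 18.7, 0.1], [-0.012, -0.001, -0.244], 0]
[[-1.7, 25.8, 0.0], [-0.012, -0.002, -0.349], 0]
[[-1.2, 32.9, -0.0], [-0.012, -0.002, -0.454], 0]
```

Emit:
send_rows(
  moves=[
    [[1,6,0],[-0.01,0,-0.05],0],
    [[0,12,0],[-0.01,0,-0.14],0],
    [[-1,19,0],[-0.01,0,-0.24],0],
    [[-1,24,0],[-0.01,0,-0.32],0],
    [[-1,26,0],[-0.01,0,-0.35],0],
    [[-1,20,0],[-0.01,0,-0.35],0],
    [[-1,10,-10],[-0.01,0,-0.35],0],
    [[-1,5,-40],[-0.01,0,-0.35],0],
    [[-1,0,-75],[-0.01,0,-0.35],0],
    [[-1,0,-100],[-0.01,0,-0.35],0],
    [[-1,0,-100],[-0.01,0,-0.35],0],
  ],
)

```text
clock: 23.65
eef_pos: [0.5461, -0.1196, 0.2612]
tool_rot: [0.515, 0.857, 0.002, 0.005]
ft_force: [-0.1, -0.2, 0.3]
grip_width: -0.0001
```

```bash
python3 - <<'E'
from h import *
from workcell import camera
o=readout.get_obs();print(o["joint_pos"].round(2))
w=arc(Hn,.09,224.7,.034,.153,1,-1);print(w);v=w.copy();v[2]=.25;rows([v,w])
E
```

```text
[-0.22  0.37  0.07  1.26  0.    0.87]
[np.float64(0.49861262745587354), np.float64(0.03356165885873642), 0.153, np.float64(224.7)]
[[157.5, 30.0, 10.5], [0.0, 0.013, -1.862], 0]
[[158.2, 29.1, 107.5], [0.0, 0.013, -1.862], 0]
```

Emit:
send_rows(
  moves=[
    [[20,5,5],[0,0,-0.12],0],
    [[45,10,10],[0,0,-0.24],0],
    [[75,15,10],[0,0,-0.36],0],
    [[105,20,10],[0,0,-0.48],0],
    [[135,25,10],[0,0,-0.6],0],
    [[157,30,10],[0,0.01,-0.72],0],
    [[157,30,10],[0,0.01,-0.84],0],
    [[157,30,10],[0,0.01,-0.96],0],
    [[157,30,10],[0,0.01,-1.08],0],
    [[157,30,10],[0,0.01,-1.2],0],
    [[157,30,10],[0,0.01,-1.32],0],
    [[157,30,10],[0,0.01,-1.44],0],
  ],
)

```text
clock: 24.65
eef_pos: [0.4991, 0.033, 0.2513]
tool_rot: [-0.181, 0.983, 0.001, 0.002]
ft_force: [0.7, 0.5, -0.2]
grip_width: -0.0001
```

```bash
python3 - <<'E'
from h import *
w=arc(Hn,.09,224.7,.034,.153,1,-1);v=w.copy();v[2]=.25;rows([v,w])
E
```

```text
[[0.2, 0.7, 1.3], [0.0, 0.004, -0.416], 0]
[[0.6, 0.6, 98.3], [0.0, 0.004, -0.416], 0]
```

Emit:
send_rows(
  moves=[
    [[0,1,1],[0,0,-0.12],0],
    [[0,1,5],[0,0,-0.24],0],
    [[0,1,20],[0,0,-0.36],0],
    [[0,1,50],[0,0,-0.42],0],
    [[0,1,80],[0,0,-0.42],0],
    [[0,1,98],[0,0,-0.42],0],
    [[0,1,98],[0,0,-0.42],0],
  ],
)

```text
clock: 25.23
eef_pos: [0.4964, 0.0338, 0.15]
tool_rot: [-0.382, 0.924, 0.002, -0.002]
ft_force: [-0.7, -0.3, -0.3]
grip_width: -0.0
```

Emit:
send_rows(
  moves=[
    [[0,-3,0],[0,0,0],0],
    [[0,-6,0],[0,0,0],0],
    [[0,-8,0],[0,0,0],0],
    [[0,-9,0],[0,0,0],0],
    [[0,-9,0],[0,0,0],0],
  ],
)

```text
clock: 25.65
eef_pos: [0.5039, 0.0272, 0.1512]
tool_rot: [-0.382, 0.924, 0.001, -0.0]
ft_force: [0.0, 0.5, -0.1]
grip_width: 0.0002
```

```bash
python3 - <<'E'
from h import *
post(Hn)
E
```

```text
r 0.0907 ang -137.7 lat/norm [0.0906 0.0041] F tool [-0.4  0.3  0.1]
```

Emit:
send_rows(
  moves=[
    [[0,-1,0],[0,0,0],0],
    [[0,-2,0],[0,0,0],0],
    [[0,-3,0],[0,0,0],0],
    [[0,-4,0],[0,0,0],0],
    [[0,-4,0],[0,0,0],0],
  ],
)

```text
clock: 26.07
eef_pos: [0.5069, 0.0243, 0.1512]
tool_rot: [-0.382, 0.924, 0.001, -0.0]
ft_force: [0.5, 0.9, -0.0]
grip_width: 0.0001
```

Emit:
send_rows(
  moves=[
    [[0,-1,0],[0,0,0],0],
    [[0,-2,0],[0,0,0],0],
    [[0,-2,0],[0,0,0],0],
  ],
)

```text
clock: 26.32
eef_pos: [0.5083, 0.0228, 0.1512]
tool_rot: [-0.382, 0.924, 0.001, -0.0]
ft_force: [0.8, 0.2, -0.2]
grip_width: -0.0004
```

Emit:
send_rows(
  moves=[
    [[0,-1,0],[0,0,0],0],
    [[0,-1.5,0],[0,0,0],0],
    [[0,-1.5,0],[0,0,0],0],
  ],
)

```text
clock: 26.57
eef_pos: [0.5087, 0.0223, 0.151]
tool_rot: [-0.382, 0.924, 0.002, -0.001]
ft_force: [-2.5, 3.1, 1.4]
grip_width: -0.0001
```

Emit:
send_rows(
  moves=[
    [[0,-1.6,0],[0,0,0],0],
    [[0,-1.6,0],[0,0,0],0],
    [[0,-1.6,0],[0,0,0],0],
  ],
)

```text
clock: 26.82
eef_pos: [0.509, 0.022, 0.151]
tool_rot: [-0.383, 0.924, 0.003, -0.001]
ft_force: [-4.3, 5.2, 3.9]
grip_width: 0.0002
```

Emit:
send_rows(
  moves=[
    [[0,-2.2,0],[0,0,0],0],
    [[0,-2.2,0],[0,0,0],0],
    [[0,-2.2,0],[0,0,0],0],
  ],
)

```text
clock: 27.07
eef_pos: [0.5093, 0.0216, 0.151]
tool_rot: [-0.383, 0.924, 0.005, -0.002]
ft_force: [-5.0, 6.8, 5.4]
grip_width: -0.0002
```

Emit:
send_rows(
  moves=[
    [[0,-2.6,0],[0,0,0],0],
    [[0,-2.6,0],[0,0,0],0],
    [[0,-2.6,0],[0,0,0],0],
  ],
)

```text
clock: 27.32
eef_pos: [0.5095, 0.0213, 0.1511]
tool_rot: [-0.384, 0.923, 0.008, -0.003]
ft_force: [-6.5, 6.7, 6.0]
grip_width: -0.0003
```

```bash
python3 - <<'E'
from h import *
post(Hn)
E
```

```text
r 0.0908 ang -132.6 lat/norm [ 0.0907 -0.0036] F tool [-0.2  9.4 -5.9]
```

Emit:
send_rows(
  moves=[
    [[0,-3.1,0],[0,0,0],0],
    [[0,-3.1,0],[0,0,0],0],
    [[0,-3.1,0],[0,0,0],0],
    [[0,-3.1,0],[0,0,0],0],
  ],
)

```text
clock: 27.65
eef_pos: [0.5098, 0.021, 0.1511]
tool_rot: [-0.385, 0.923, 0.011, -0.004]
ft_force: [-8.1, 7.9, 6.5]
grip_width: -0.0001
```

Emit:
send_rows(
  moves=[
    [[0,-3,0],[0,0,0],0],
    [[0,-3,0],[0,0,0],0],
    [[0,-1,0],[0,0,0],0],
    [[0,3,0],[0,0,0],0],
    [[0,10,0],[0,0,0],0],
    [[0,12,-20],[0,0,0],0],
    [[0,12,-50],[0,0,0],0],
    [[0,12,-80],[0,0,0],0],
    [[0,12,-100],[0,0,0],0],
    [[0,12,-100],[0,0,0],0],
  ],
)

```text
clock: 28.48
eef_pos: [0.5054, 0.0278, 0.2563]
tool_rot: [-0.385, 0.923, 0.008, 0.001]
ft_force: [0.8, -0.1, 0.6]
grip_width: 0.0001
```

```bash
python3 - <<'E'
from h import *
o=readout.get_obs();print(o["joint_pos"].round(2))
w=arc(Pv,.0645,-66,.034,.153,-1,-1);print(w);v=w.copy();v[2]=.25;rows([v,w])
E
```

```text
[ 0.05  0.28 -0.07  1.23  0.02 -0.74]
[np.float64(0.6141950590382375), np.float64(-0.09369463615337055), 0.153, np.float64(114.0)]
[[9.6, -162.9, 3.8], [0.018, -0.009, 1.941], 0]
[[10.4, -164.3, 100.8], [0.018, -0.009, 1.941], 0]
```

Emit:
send_rows(
  moves=[
    [[1,-20,4],[0,0,0.12],0],
    [[3,-45,4],[0,0,0.24],0],
    [[5,-75,4],[0,0,0.36],0],
    [[7,-105,4],[0,0,0.48],0],
    [[9,-135,4],[0,0,0.6],0],
    [[10,-163,4],[0.01,0,0.72],0],
    [[10,-163,4],[0.01,0,0.84],0],
    [[10,-163,4],[0.02,-0.01,0.96],0],
    [[10,-163,4],[0.02,-0.01,1.08],0],
    [[10,-163,4],[0.02,-0.01,1.2],0],
    [[10,-163,4],[0.02,-0.01,1.32],0],
    [[10,-163,4],[0.02,-0.01,1.44],0],
  ],
)

```text
clock: 29.48
eef_pos: [0.6138, -0.0942, 0.2486]
tool_rot: [0.323, 0.947, -0.0, 0.002]
ft_force: [1.2, 0.4, 0.2]
grip_width: 0.0001
```

```bash
python3 - <<'E'
from h import *
from workcell import camera
w=arc(Pv,.0645,-66,.034,.153,-1,-1);v=w.copy();v[2]=.25;rows([v,w])
a=camera("scene");cv2.imwrite("pics/scene8.png",a[:,:,::-1])
cv2.imwrite("pics/c8.png",cv2.resize(a[130:235,225:355],None,fx=6,fy=5.7,interpolation=2)[:,:,::-1])
E
```

```text
[[-0.0, 0.7, -1.4], [0.002, 0.004, 0.495], 0]
[[0.4, 0.6, 95.6], [0.002, 0.004, 0.495], 0]
```

View pics/c8.png

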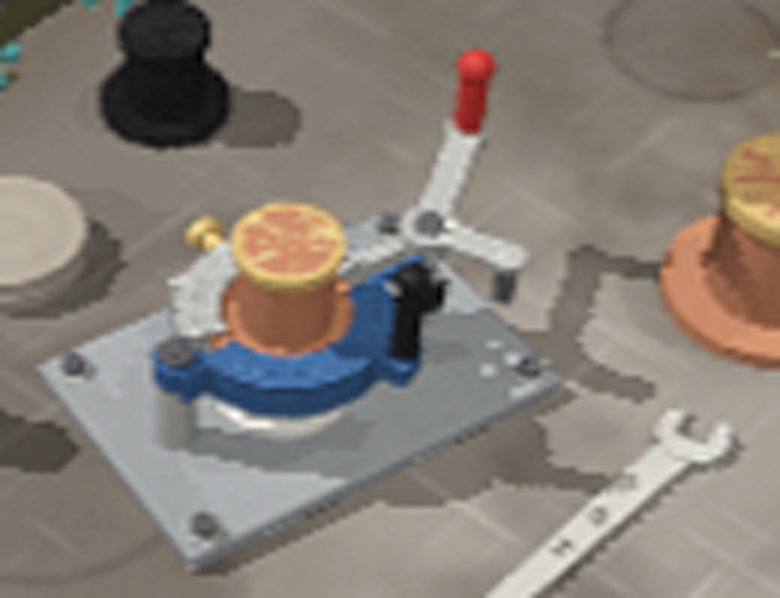

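The picture shows the ring shut, the pipe end upright and the lever swung back to about 0.5 rad. I compare the ring's position numerically between the two states.

```bash
python3 - <<'E'
import cv2,numpy as np
a,b=[cv2.imread(f"pics/scene{k}.png") for k in(7,8)]
t=b[172:200,287:302]  # black post, state 8
def m(t,im,x0,y0):
    r=cv2.matchTemplate(im[y0-8:y0+t.shape[0]+8,x0-8:x0+t.shape[1]+8],t,cv2.TM_CCOEFF_NORMED);_,v,_,p=cv2.minMaxLoc(r)
    x,y=p;q=lambda l,c,r_:0.5*(l-r_)/(l-2*c+r_)
    return x-8+(q(r[y,x-1],v,r[y,x+1]) if 0<x<16 else 0),y-8+(q(r[y-1,x],v,r[y+1,x]) if 0<y<16 else 0),v
print("post 8->7",m(t,a,287,172))
print("hinge cap",m(b[182:200,248:262],a,248,182)); print("pipe",m(b[163:192,262:285],a,262,163))
E
```

```text
post 8->7 (np.float32(-0.27860573), np.float32(-0.009625731), 0.8722166419029236)
hinge cap (np.float32(-0.008851675), np.float32(-0.031472564), 0.997402548789978)
pipe (np.float32(-0.009222499), np.float32(-0.04696778), 0.9436224699020386)
```

Emit:
send_rows(
  moves=[
    [[0,0,5],[0,0,0.12],0],
    [[0,0,20],[0,0,0.24],0],
    [[0,0,45],[0,0,0.36],0],
    [[0,0,70],[0,0,0.48],0],
    [[0,0,90],[0,0,0.5],0],
    [[0,0,96],[0,0,0.5],0],
    [[0,0,96],[0,0,0.5],0],
  ],
)

```text
clock: 30.12
eef_pos: [0.6125, -0.0942, 0.1498]
tool_rot: [0.547, 0.837, -0.001, -0.0]
ft_force: [0.2, -0.1, -0.1]
grip_width: 0.0002
```

```bash
python3 - <<'E'
from h import *
post(Pv)
rows([arc(Pv,.0645,a,.022,.153,-1,-1) for a in np.arange(-66,-140,-6)])
E
```

```text
r 0.065 ang -56.9 lat/norm [-0.0641  0.0107] F tool [-0.2  0.1  0.1]
[[-0.3, -10.3, -3.2], [-0.002, 0.001, -0.006], 0]
[[-2.2, -17.1, -3.1], [-0.002, 0.001, 0.098], 0]
[[-3.5, -24.1, -3.1], [-0.002, 0.001, 0.203], 0]
[[-4.0, -31.2, -3.1], [-0.002, 0.001, 0.308], 0]
[[-3.8, -38.4, -3.1], [-0.002, 0.001, 0.412], 0]
[[-2.8, -45.4, -3.1], [-0.002, 0.001, 0.517], 0]
[[-1.1, -52.4, -3.1], [-0.001, 0.002, 0.622], 0]
[[1.3, -59.1, -3.1], [-0.001, 0.002, 0.727], 0]
[[4.4, -65.5, -3.1], [-0.001, 0.002, 0.831], 0]
[[8.1, -71.6, -3.1], [-0.001, 0.002, 0.936], 0]
[[12.5, -77.2, -3.1], [-0.001, 0.002, 1.041], 0]
[[17.4, -82.3, -3.1], [-0.001, 0.002, 1.146], 0]
[[22.9, -86.9, -3.0], [-0.001, 0.002, 1.25], 0]
```

The ring and pipe did not move between the two states (under 0.3 px). The ring was therefore seated both times, and -146.5° may be the stop itself, if the lever did not start at 0. I test this by feeling for the open stop from the other side of the grip.

Emit:
send_rows(
  moves=[
    [[0,0,-25],[0,0,0],0],
    [[0,0,-50],[0,0,0],0],
    [[0,-25,-55],[0,0,0],0],
    [[0,-50,-55],[0,0,0],0],
    [[0,-68,-55],[0,0,0],0],
    [[0,-70,-55],[0,0,0],0],
    [[0,-70,-30],[0,0,0],0],
    [[0,-70,-4],[0,0,0],0],
    [[0,-70,-4],[0,0,0],0],
    [[0,-70,-4],[0,0,0],0],
  ],
)

```text
clock: 30.95
eef_pos: [0.5483, -0.122, 0.1537]
tool_rot: [0.547, 0.837, -0.001, -0.001]
ft_force: [0.1, -0.2, 0.6]
grip_width: -0.0001
```

```bash
python3 - <<'E'
from h import *
post(Pv,1)
rows([arc(Pv,.0645,a,.022,.153,1,1) for a in np.arange(-66,-20,4)])
E
```

```text
r 0.0656 ang -79.8 lat/norm [-0.0638 -0.0154] F tool [-0.2  0.  -0.6]
[[-0.8, 15.7, 0.7], [-0.003, -0.0, -0.005], 0]
[[-2.2, 20.3, 0.7], [-0.003, -0.0, -0.075], 0]
[[-3.2, 24.9, 0.7], [-0.003, -0.0, -0.145], 0]
[[-3.9, 29.6, 0.6], [-0.003, -0.0, -0.215], 0]
[[-4.3, 34.4, 0.6], [-0.003, -0.001, -0.285], 0]
[[-4.3, 39.1, 0.6], [-0.003, -0.001, -0.354], 0]
[[-4.1, 43.9, 0.6], [-0.003, -0.001, -0.424], 0]
[[-3.4, 48.6, 0.6], [-0.003, -0.001, -0.494], 0]
[[-2.5, 53.2, 0.6], [-0.003, -0.001, -0.564], 0]
[[-1.2, 57.8, 0.5], [-0.003, -0.001, -0.634], 0]
[[0.4, 62.3, 0.5], [-0.003, -0.001, -0.703], 0]
[[2.3, 66.7, 0.5], [-0.003, -0.001, -0.773], 0]
```

Emit:
send_rows(
  moves=[
    [[0,8,0],[0,0,0],0],
    [[-1,14,0],[0,0,0],0],
    [[-2,19,0],[0,0,-0.05],0],
    [[-3,24,0],[0,0,-0.13],0],
    [[-4,29,0],[0,0,-0.2],0],
    [[-4,34,0],[0,0,-0.28],0],
    [[-4,38,0],[0,0,-0.34],0],
    [[-4,42,0],[0,0,-0.4],0],
    [[-4,45,0],[0,0,-0.44],0],
    [[-4,47,0],[0,0,-0.47],0],
  ],
)

```text
clock: 31.78
eef_pos: [0.5938, -0.1079, 0.1555]
tool_rot: [0.336, 0.942, -0.003, -0.0]
ft_force: [-4.5, -3.6, 3.7]
grip_width: 0.0002
```

```bash
python3 - <<'E'
from h import *
post(Pv,1)
rows([arc(Pv,.0645,a,.022,.153,1,1) for a in np.arange(-42,-20,4)])
E
```

```text
r 0.0661 ang -39.8 lat/norm [-0.0661 -0.0005] F tool [ 1.2 -5.6 -3.7]
[[2.7, -2.5, 2.6], [-0.005, 0.001, 0.047], 0]
[[1.1, 2.0, 2.5], [-0.005, 0.001, -0.023], 0]
[[-0.2, 6.6, 2.5], [-0.005, 0.001, -0.092], 0]
[[-1.1, 11.2, 2.5], [-0.005, 0.001, -0.162], 0]
[[-1.8, 16.0, 2.5], [-0.005, 0.001, -0.232], 0]
[[-2.1, 20.7, 2.4], [-0.005, 0.001, -0.302], 0]
```

Emit:
send_rows(
  moves=[
    [[0,2,2],[0,0,0],0],
    [[0,4,2],[0,0,-0.04],0],
    [[-1,7,2],[0,0,-0.09],0],
    [[-1,9,2],[0,0,-0.12],0],
    [[-1,9,2],[0,0,-0.12],0],
  ],
)

```text
clock: 32.2
eef_pos: [0.6013, -0.1027, 0.1554]
tool_rot: [0.279, 0.96, -0.004, 0.001]
ft_force: [-3.9, -4.8, 1.6]
grip_width: 0.0001
```

```bash
python3 - <<'E'
from h import *
post(Pv,1)
rows([arc(Pv,.0645,a,.022,.153,1,1) for a in np.arange(-34,-12,4)])
E
```

```text
r 0.0665 ang -32.3 lat/norm [-0.0665  0.0001] F tool [ 0.7 -6.1 -1.6]
[[2.7, -1.9, 2.4], [-0.008, 0.004, 0.028], 0]
[[1.1, 2.7, 2.4], [-0.008, 0.004, -0.042], 0]
[[-0.0, 7.3, 2.3], [-0.008, 0.004, -0.111], 0]
[[-0.9, 11.9, 2.3], [-0.008, 0.003, -0.181], 0]
[[-1.4, 16.7, 2.3], [-0.008, 0.003, -0.251], 0]
[[-1.6, 21.4, 2.2], [-0.008, 0.003, -0.321], 0]
```

Emit:
send_rows(
  moves=[
    [[0,2,2],[0,0,0],0],
    [[0,5,2],[0,0,-0.07],0],
    [[0,8,2],[0,0,-0.12],0],
    [[-1,11,2],[0,0,-0.16],0],
    [[-1,12,2],[0,0,-0.18],0],
    [[-1,12,2],[0,0,-0.18],0],
  ],
)

```text
clock: 32.7
eef_pos: [0.6102, -0.0949, 0.1552]
tool_rot: [0.191, 0.981, -0.006, 0.002]
ft_force: [-1.8, -5.7, 0.9]
grip_width: -0.0
```

```bash
python3 - <<'E'
from h import *
post(Pv,1)
E
```

```text
r 0.0668 ang -22.8 lat/norm [-0.0668 -0.0009] F tool [-0.5 -6.  -0.8]
```

Emit:
send_rows(
  moves=[
    [[0,2,2],[0,0,0],0],
    [[0,4,2],[0,0,-0.05],0],
    [[0,5,2],[0,0,-0.07],0],
    [[0,6,2],[0,0,-0.09],0],
    [[0,6,2],[0,0,-0.09],0],
  ],
)

```text
clock: 33.12
eef_pos: [0.6121, -0.0943, 0.155]
tool_rot: [0.149, 0.989, -0.012, 0.002]
ft_force: [-6.5, -15.4, 3.1]
grip_width: -0.0001
```

```bash
python3 - <<'E'
from h import *
post(Pv,1)
from workcell import camera
a=camera("top");cv2.imwrite("pics/top9.png",a[:,:,::-1])
i=a.astype(int);m=(i[...,0]>120)&(i[...,1]<55)&(i[...,2]<65);y,x=np.nonzero(m);k=(x>250)&(x<350)&(y>130)&(y<260)
if k.any():
    print(x[k].mean(),y[k].mean(),k.sum());d=plane("top",(x[k].mean()+.4,y[k].mean()+.4),.109)[:2]-Pv;print(np.linalg.norm(d),np.degrees(np.arctan2(d[1],d[0])))
# hop back to the ccw side
o=readout.get_obs();R=Ro.from_quat(o["tool_rot"])
E
```

```text
r 0.0664 ang -21.8 lat/norm [-0.0661 -0.0054] F tool [  1.6 -16.7  -2.7]
```

The open stop is felt at about -24°. The latched stop must therefore lie near -24 - 120 = -144°, which means the first latching at -146.5° had already reached it. Now I hop over and latch again.

Emit:
send_rows(
  moves=[
    [[0,-6,0],[0,0,0],0],
    [[0,-10,-25],[0,0,0],0],
    [[0,-10,-52],[0,0,0],0],
    [[0,15,-55],[0,0,0],0],
    [[0,40,-55],[0,0,0],0],
    [[0,58,-55],[0,0,0],0],
    [[0,58,-55],[0,0,0],0],
    [[0,58,-30],[0,0,0],0],
    [[0,58,0],[0,0,0],0],
    [[0,58,2],[0,0,0],0],
    [[0,58,2],[0,0,0],0],
  ],
)

```text
clock: 34.08
eef_pos: [0.6282, -0.039, 0.1504]
tool_rot: [0.149, 0.989, -0.012, 0.0]
ft_force: [-0.3, -0.8, -0.2]
grip_width: 0.0004
```

```bash
python3 - <<'E'
from h import *
post(Pv)
rows([arc(Pv,.0645,a,.022,.153,-1,-1) for a in np.arange(-24,-96,-6)])
E
```

```text
r 0.0658 ang -9.9 lat/norm [-0.0653  0.0082] F tool [ 0.  -0.9  0.2]
[[-1.4, -16.2, -2.2], [-0.024, 0.006, 0.12], 0]
[[-2.5, -23.2, -2.1], [-0.024, 0.007, 0.225], 0]
[[-2.8, -30.3, -1.9], [-0.024, 0.008, 0.329], 0]
[[-2.4, -37.4, -1.7], [-0.023, 0.009, 0.434], 0]
[[-1.3, -44.5, -1.5], [-0.023, 0.011, 0.539], 0]
[[0.5, -51.4, -1.4], [-0.022, 0.012, 0.644], 0]
[[3.1, -58.0, -1.2], [-0.022, 0.013, 0.748], 0]
[[6.3, -64.4, -1.1], [-0.021, 0.014, 0.853], 0]
[[10.2, -70.4, -1.0], [-0.021, 0.016, 0.958], 0]
[[14.7, -75.9, -0.8], [-0.02, 0.017, 1.062], 0]
[[19.8, -80.9, -0.7], [-0.019, 0.018, 1.167], 0]
[[25.3, -85.4, -0.6], [-0.018, 0.019, 1.272], 0]
```

Emit:
send_rows(
  moves=[
    [[-1,-8,-2],[-0.01,0,0.05],0],
    [[-1,-15,-2],[-0.02,0,0.12],0],
    [[-2,-23,-2],[-0.02,0.01,0.22],0],
    [[-3,-30,-2],[-0.02,0.01,0.33],0],
    [[-2,-37,-2],[-0.02,0.01,0.43],0],
    [[-1,-44,-2],[-0.02,0.01,0.54],0],
    [[0.5,-51,-1.5],[-0.02,0.01,0.64],0],
    [[3,-58,-1],[-0.02,0.01,0.75],0],
    [[6,-64,-1],[-0.02,0.01,0.85],0],
    [[10,-70,-1],[-0.02,0.015,0.96],0],
    [[15,-76,-1],[-0.02,0.015,1.06],0],
    [[20,-81,-1],[-0.02,0.02,1.17],0],
  ],
)

```text
clock: 35.08
eef_pos: [0.5885, -0.1099, 0.1563]
tool_rot: [0.672, 0.741, 0.004, 0.002]
ft_force: [7.8, 3.0, -4.4]
grip_width: -0.0
```

```bash
python3 - <<'E'
from h import *
post(Pv)
rows([arc(Pv,.0645,a,.022,.153,-1,-1) for a in np.arange(-86,-150,-5)])
E
```

```text
r 0.0642 ang -81.3 lat/norm [-0.0641  0.0035] F tool [2.2 8.  4.5]
[[-1.0, -5.3, 3.2], [0.008, -0.003, 0.028], 0]
[[-2.5, -11.1, 3.2], [0.008, -0.003, 0.115], 0]
[[-3.5, -16.9, 3.1], [0.008, -0.004, 0.203], 0]
[[-4.0, -22.9, 3.0], [0.008, -0.004, 0.29], 0]
[[-3.9, -28.8, 3.0], [0.008, -0.004, 0.377], 0]
[[-3.4, -34.7, 3.0], [0.008, -0.005, 0.464], 0]
[[-2.3, -40.6, 2.9], [0.007, -0.005, 0.552], 0]
[[-0.8, -46.3, 2.9], [0.007, -0.005, 0.639], 0]
[[1.3, -51.9, 2.8], [0.007, -0.006, 0.726], 0]
[[3.8, -57.3, 2.8], [0.007, -0.006, 0.813], 0]
[[6.8, -62.4, 2.7], [0.007, -0.006, 0.901], 0]
[[10.3, -67.3, 2.7], [0.006, -0.007, 0.988], 0]
[[14.1, -71.8, 2.7], [0.006, -0.007, 1.075], 0]
```

Emit:
send_rows(
  moves=[
    [[-1,-5,3],[0.01,0,0.03],0],
    [[-2,-11,3],[0.01,0,0.11],0],
    [[-3.5,-17,3],[0.01,0,0.2],0],
    [[-4,-23,3],[0.01,0,0.29],0],
    [[-4,-29,3],[0.01,0,0.38],0],
    [[-3,-35,3],[0.01,0,0.46],0],
    [[-2,-41,3],[0.01,0,0.55],0],
    [[-1,-46,3],[0.01,-0.01,0.64],0],
    [[1,-52,3],[0.01,-0.01,0.73],0],
    [[3,-56,3],[0.01,-0.01,0.8],0],
    [[4,-58,3],[0.01,-0.01,0.83],0],
  ],
)

```text
clock: 36.0
eef_pos: [0.5343, -0.1129, 0.1564]
tool_rot: [0.914, 0.406, 0.002, 0.004]
ft_force: [6.4, -1.8, -3.0]
grip_width: -0.0003
```

```bash
python3 - <<'E'
from h import *
post(Pv)
rows([arc(Pv,.0645,a,.022,.153,-1,-1) for a in np.arange(-130,-160,-3)])
E
```

```text
r 0.063 ang -128.2 lat/norm [-0.0628  0.0043] F tool [3.  5.9 3. ]
[[-0.8, -2.0, 3.4], [0.008, 0.0, -0.037], 0]
[[-2.0, -5.3, 3.4], [0.008, -0.0, 0.015], 0]
[[-3.0, -8.8, 3.4], [0.008, -0.0, 0.067], 0]
[[-3.8, -12.2, 3.3], [0.008, -0.001, 0.12], 0]
[[-4.5, -15.7, 3.3], [0.008, -0.001, 0.172], 0]
[[-4.9, -19.3, 3.3], [0.008, -0.001, 0.224], 0]
[[-5.2, -22.8, 3.3], [0.008, -0.001, 0.277], 0]
[[-5.3, -26.4, 3.2], [0.008, -0.001, 0.329], 0]
[[-5.2, -30.0, 3.2], [0.008, -0.002, 0.381], 0]
[[-4.9, -33.5, 3.2], [0.008, -0.002, 0.434], 0]
```

Emit:
send_rows(
  moves=[
    [[-1,-3,3],[0.01,0,-0.01],0],
    [[-2,-6,3],[0.01,0,0.03],0],
    [[-3,-9,3],[0.01,0,0.07],0],
    [[-4,-12,3],[0.01,0,0.12],0],
    [[-4,-15,3],[0.01,0,0.16],0],
    [[-5,-18,3],[0.01,0,0.2],0],
    [[-5,-20,3],[0.01,0,0.23],0],
    [[-5,-22,3],[0.01,0,0.25],0],
    [[-5,-23,3],[0.01,0,0.26],0],
    [[-5,-23,3],[0.01,0,0.26],0],
  ],
)

```text
clock: 36.83
eef_pos: [0.5179, -0.1041, 0.1567]
tool_rot: [0.959, 0.283, 0.004, 0.004]
ft_force: [5.0, -7.6, -2.1]
grip_width: 0.0001
```

```bash
python3 - <<'E'
from h import *
post(Pv)
E
```

```text
r 0.063 ang -144.0 lat/norm [-0.0629  0.0035] F tool [0.1 9.1 2.2]
```

Now at nominal -144° with 9 N. The last few degrees need a firmer push to the stop.

Emit:
send_rows(
  moves=[
    [[0,-2,2],[0,0,0],0],
    [[-0.5,-4,2],[0,0,0.02],0],
    [[-1,-6,2],[0,0,0.04],0],
    [[-1,-7,2],[0,0,0.05],0],
    [[-1,-7.5,2],[0,0,0.05],0],
    [[-1,-7.5,2],[0,0,0.05],0],
  ],
)

```text
clock: 37.33
eef_pos: [0.5164, -0.1014, 0.1575]
tool_rot: [0.966, 0.258, 0.007, 0.008]
ft_force: [5.4, -9.4, -0.4]
grip_width: -0.0
```

```bash
python3 - <<'E'
from h import *
post(Pv)
E
```

```text
r 0.0616 ang -146.8 lat/norm [-0.0615  0.0036] F tool [-0.  10.9  0.7]
```

Emit:
send_rows(
  moves=[
    [[0,-3,0],[0,0,0],0],
    [[-0.5,-6,0],[0,0,0],0],
    [[-1,-8,0],[0,0,0.02],0],
    [[-1,-9,0],[0,0,0.02],0],
    [[-1,-9,0],[0,0,0.02],0],
  ],
)

```text
clock: 37.75
eef_pos: [0.5157, -0.1, 0.1597]
tool_rot: [0.969, 0.246, 0.011, 0.017]
ft_force: [10.7, -19.4, -9.2]
grip_width: -0.0003
```

```bash
python3 - <<'E'
from h import *
post(Pv)
E
```

```text
r 0.0608 ang -148.2 lat/norm [-0.0607  0.0036] F tool [ 0.  21.7 10. ]
```

Emit:
send_rows(
  moves=[
    [[0,4,0],[0,0,0],0],
    [[0,12,0],[0,0,0],0],
    [[0,25,0],[0,0,0],0],
    [[0,40,-20],[0,0,0],0],
    [[0,60,-60],[0,0,0],0],
    [[0,80,-100],[0,0,0],0],
    [[0,110,-120],[0,0,0],0],
    [[0,110,-120],[0,0,0],0],
    [[0,110,-120],[0,0,0],0],
  ],
)

```text
clock: 38.5
eef_pos: [0.566, -0.1951, 0.2861]
tool_rot: [0.969, 0.245, 0.013, 0.018]
ft_force: [-0.8, 0.8, -0.7]
grip_width: -0.0001
```

```bash
python3 - <<'E'
from h import *
from workcell import camera
a=camera("scene");b=camera("top")
def red(b):
    i=b.astype(int);m=(i[...,0]>120)&(i[...,1]<55)&(i[...,2]<65);y,x=np.nonzero(m);k=(x>250)&(x<350)&(y>130)&(y<260);return x[k].mean(),y[k].mean()
for im in(cv2.imread("pics/top7.png")[:,:,::-1],b,cv2.imread("pics/top0.png")[:,:,::-1]):
    r=red(im);d=plane("top",r,.109)[:2]-Pv;print(r,np.linalg.norm(d),np.degrees(np.arctan2(d[1],d[0])))
print(readout.get_obs()["ft_force"])
a=cv2.resize(a[130:235,255:355],None,fx=4,fy=4,interpolation=2)[:,:376];b=cv2.resize(b[150:255,210:316],None,fx=4,fy=4,interpolation=2)
cv2.imwrite("pics/c9.png",np.hstack([a,b])[:,:,::-1])
E
```

```text
(np.float64(302.64285714285717), np.float64(219.64285714285714)) 0.06198165386321707 -146.60974484928488
(np.float64(302.6896551724138), np.float64(219.55172413793105)) 0.06185527014138146 -146.406628344009
(np.float64(305.875), np.float64(180.15625)) 0.06260379179800747 -41.55886620875259
[-0.01201692 -0.85010212 -1.06675568]
```

View pics/c9.png

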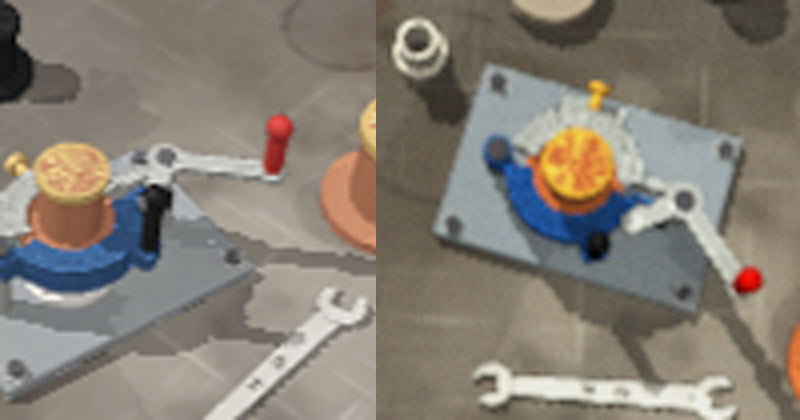

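The last picture shows the ring shut, the pipe end upright, the lever at -146.4° (same end point as the first time), and the spanner, bushing and disc undisturbed. The arm is clear of everything, so I hand the job in.

```bash
python3 -c "
from workcell import order;print(order.job_done())"
```

```text
the job is handed in; nothing more can be done
None
```

The job is handed in with the ring shut, the copper pipe end seated and the latch lever at what I take to be its stop. I got no verdict back.

**Ring:** I swung the blue half shut and pressed it home with about 10.5 N at the grip. After the first latching I opened the lever again, pressed the ring once more with about 11 N, and relatched.

**Lever:** The first latching stopped at about -146.5°, which looked 0.3 rad short if the lever had started at 0. I took this for a jam. Swinging the lever back to its open stop at about -24° showed that it had started partly closed.

**Last checks:**
- The lever stands at -146.4°, the same end point both times, and did not move further under 20 to 30 N. Its travel from the open stop is about 122°, against the expected 120° (about 2° measuring error).
- The ring and pipe end looked unchanged between the first latching and the second press. In the final picture the pipe end stands upright.
- The disc, bushing and spanner look undisturbed, and the arm is clear of everything.
- I could not measure the force between ring and pipe directly. Pushing the lever onto its stop briefly took about 30 N the first time, more than the 13 N expected for moving it.

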